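# Load the blank feeder and set its batch dial

### The arm

A 7-joint arm with a two-finger parallel gripper is mounted at the origin on the work surface; the furniture and walls round the work are solid. World frame = base frame: x ahead of the robot, y to its left, z up, the work surface at z = 0. Lengths are in mm, angles in rad, forces in N, time in s.
With the tool pointing down it reaches from about 400 to 875 mm from the base axis. Payload 4.4 kg.
Tool frame: the origin (TCP) lies on the centre line of the jaws, within the pads' length; the fingertips stand 25 mm ahead of it and the grasp point (between the pads) lies 6 mm ahead of it (ctrl.finger_overhang is the distance from the TCP to the fingertips, in mm); z points along the fingers, y is the line along which they close (so a half turn about z gives the same grasp; the last joint's range is limited). The gripper opens to 85 mm and grips with 20 to 120 N. Pads are 22 mm wide; open, the fingers measure 114 mm over their backs; the gripper's body (76 mm by 85 mm) begins 54 mm behind the grasp point. The pads swing forward as they close: fully open they stand 13 mm farther back than shut.
Start: joints at [-1.393, 0.628, 0.038, 1.517, -0.027, 0.996, -0.02], TCP at [156.88, 630.798, 256.313] pointing down, gripper open.
Joint ranges: [-3.06, 3.06], [-0.37, 2.12], [-1.25, 1.32], [0.18, 2.47], [-1.1, 4.24], [0.23, 1.98], [-2.94, 2.94]. Speed limits (rad/s): [2.57, 2.57, 3.14, 3.14, 3.14, 3.14, 3.14].

### API

Orientations are given as [roll, pitch, yaw] about the fixed x, y, z axes, in that order (R = Rz(yaw) Ry(pitch) Rx(roll)).
In Python, from cell import ctrl gives the robot as it stands. The module is installed in compiled form; this text tells all that it offers.
- The arm moves only by the tool play_rows, never from a script. Its argument "targets" is a list of rows, each a list of 5 numbers: the closure, from 0 (fully open) to 1 (shut), then the shift along the tool's x, y, z in cm, then the turn about the tool's z in degrees. In form: [[gripper, dx, dy, dz, spin], ...]. A call has 1 to 10 rows; each row is the pose to reach, as a shift and turn from the pose commanded when the call began, along the tool's axes at that moment; what a row does not reach only later rows make up. A row lasts 1/10 s, in which the tool goes at most 50 mm and 8.59 degrees, less where a joint would pass 70% of its speed; a pose out of reach is approached as far as the arm can. A call with a gripper value outside its range is refused whole. The fingers move at their own pace and stop on an object; the grip force is fixed at half the most. Time passes only in rows, so rows that repeat a pose let the fingers close. It gives the time, the measured TCP pose, the force, the opening and the grip force at its end, in the units of the state.
- ctrl.read_state(): the state, without advancing time (a new reading comes with each control period).
- ctrl.get_image(name): name is "side" or "top" or "wrist"; returns (picture, depth): 384x512x3 uint8, red, green, blue; 384x512 float32, mm along the optical axis (not along the pixel's ray), 0 where there is no reading.
- ctrl.calibration(name): a dict with "vfov" (degrees; the focal length in pixels is half the picture's height over the tangent of half this angle, whatever the lens; pixels are square), "cx", "cy" (the principal point, pixels), "extrinsics" (4x4, takes a point from camera to world coordinates); the wrist camera has in their place "mount" (4x4, takes a point from camera to tool coordinates, whose origin is the TCP and whose axes are the flange's). Camera axes: x right, y down, z forward; pixel columns grow to the right and rows downward; lengths in mm; the calibration is good to about 2 mm. A picture is of the moment at which its call begins: read the wrist's pose just before it. calibration takes no time and is no camera call.
- ctrl.finish_job(): hands the job in; it is judged then, once.
Trained networks look in the newest picture that a camera, given by its name, has taken for a name from the list of things; names that differ only in an ending like _2 or _b are one class to them, and where a whole thing is asked for, a point or a joint stands for the part that bears it (a point fixed in the world has none). Each returns a list of dicts, best first, with "confidence" (0 to 1); they miss things now and then, are a little off and sometimes report something else, mostly with a low value. They report only what shows in the picture. A call takes as long as a camera call. They do not tell look-alikes from the thing itself.
- ctrl.search_frame(camera, name): "bbox" ([left, top, right, bottom] in pixels, round what is visible of it).
- ctrl.trace(camera, name): "pixels" (384x512 bool, what is visible of it) and "bbox" ([left, top, right, bottom] in pixels, round what is visible of it).
The state is a dict: "clock": time; "qpos": joint angles; "qd": joint speeds; "tau": joint torques, N m; "eef_pos": TCP position; "tool_rot": TCP orientation; "force": force on the tool from outside, world axes, zero at the start; "torque": the same for the moment, N m; "width": finger opening in mm; "gripper_force": force on a finger pad.
Only numpy, scipy, OpenCV 4.12 (cv2) and the standard library are available. Lean on these libraries where they do the work, as an engineer would, in place of code of your own. Each camera call takes 0.05 s, during which the arm holds its last target. There are 200 camera calls.

### The job

Switch the feeder off at its isolator lever, then load every steel blank lying on the bench into the spring-fed magazine, pressing each one down until both catches snap over it, and set the batch dial to the number of blanks loaded. When all are in and the dial is set, switch the feeder on again; leave the mug, the bolt and the bush where they are.

Things in the scene. Friction and masses are not known exactly. Their poses are not given: they have to be found in the camera images.
- blank_0_c (a point): steel blank (sawn piece of flat bar, plain grey), 20 x 60 x 10 mm, 70 to 120 g; point at its centre (5 mm above the bench when it lies flat); x across its 20 mm width, y along its 60 mm length, z through its 10 mm thickness. All are alike, either face may be up; three to five of those listed are there, the rest absent
- blank_1_c (a point): steel blank (sawn piece of flat bar, plain grey), 20 x 60 x 10 mm, 70 to 120 g; point at its centre (5 mm above the bench when it lies flat); x across its 20 mm width, y along its 60 mm length, z through its 10 mm thickness. All are alike, either face may be up; three to five of those listed are there, the rest absent
- blank_2_c (a point): steel blank (sawn piece of flat bar, plain grey), 20 x 60 x 10 mm, 70 to 120 g; point at its centre (5 mm above the bench when it lies flat); x across its 20 mm width, y along its 60 mm length, z through its 10 mm thickness. All are alike, either face may be up; three to five of those listed are there, the rest absent
- blank_3_c (a point): steel blank (sawn piece of flat bar, plain grey), 20 x 60 x 10 mm, 70 to 120 g; point at its centre (5 mm above the bench when it lies flat); x across its 20 mm width, y along its 60 mm length, z through its 10 mm thickness. All are alike, either face may be up; three to five of those listed are there, the rest absent
- blank_4_c (a point): steel blank (sawn piece of flat bar, plain grey), 20 x 60 x 10 mm, 70 to 120 g; point at its centre (5 mm above the bench when it lies flat); x across its 20 mm width, y along its 60 mm length, z through its 10 mm thickness. All are alike, either face may be up; three to five of those listed are there, the rest absent
- feeder: the magazine, fixed: green base plate 72 (x) x 104 (y) x 12 mm, maybe turned; origin at the centre of its underside, z up. Two aluminium end channels stand on it, facing one another along its y; blanks lie flat between them, length along the magazine's y, and stack upward. Over the middle 44 mm of their length it is open on both sides, so fingers may stand beside the stack
- feeder_mouth (a point): point on the magazine's vertical centre line at the catches' lower edges, 82 mm above the bench; axes as the magazine's. A blank set in from above rests on the catches, its underside at about 90 mm; push it down evenly (4 to 15 N) until its top is 3 mm or more below this point: the catches snap over it and, let go, it stays with its top at this height
- feeder_top (a point): point on the magazine's vertical centre line at the top of the channels, 106 mm above the bench; flared lead-ins rise round it to 116 mm. The channels are 25 mm wide (x) between their cheeks and 64 mm (y) from end wall to end wall, and embrace the last 8 mm of each end of a blank
- feeder_catch (a point): lower edge of the steel spring catch in the +y end wall, 25 mm from the centre line, 82 mm above the bench; the other is its mirror image at -y. Each is 13 mm wide, hangs from a pin 20 mm higher and leans inward as it goes down, so that a blank pushed down spreads it; its edge stands 7 mm inside the end wall
- follower (a joint): the sprung orange follower under the stack: how far it has been pushed down, in m; 0 when empty (its top at 74 mm height), about 0.010 n - 0.008 with n blanks held under the catches, at most 0.050. Its spring pushes up with 3.6 N at the top and 60 N/m more going down
- control: the control box, fixed on the bench: grey, 130 (x) x 182 (y) x 40 mm; origin at the centre of its underside, z up; it may be turned. On its top are the batch dial, centred at x 0, y +29 mm, and the isolator lever, centred at x 0, y -60 mm
- dial (a joint): angle of the batch dial in rad, growing clockwise seen from above, 0 to 4.2. At 0 its pointer looks along the box's -x, to the red tick. White ticks stand clockwise from there every 0.6 rad, with one, two, three, four, five and six white pips outside them: tick n is at 0.6 n. The dial turns with slight friction (0.03 N m) and stays where it is left
- isolator (a joint): angle of the isolator lever in rad: 0 is off (leaning 0.5 rad from upright toward the box's -x, the red dot), 1.0 is on (leaning 0.5 rad toward its +x, the green dot); it stays where it is left
- dial_grip (a point): point on the dial's axis inside its bar grip, 77 mm above the bench (7 mm below the bar's top); its x axis lies along the bar, away from the pointer, z up; it turns with the dial. The red dial is a disc 48 mm across on a grey base 72 mm across; the bar grip on it is 46 mm long, 14 mm wide and 32 mm high, with a white line on top of one half, its pointer
- isolator_tip (a point): centre of the red ball, 26 mm across, at the end of the isolator lever; the lever turns about the box's y axis at x 0, y -60 mm, 62 mm above the bench, 70 mm from the ball's centre, and takes less than 2 N to move
- mug: enamel mug, 81 x 110 x 77 mm, bystander; origin at the centre of its underside
- bolt: hex bolt lying on its side, 28 x 52 x 25 mm, bystander; origin at the centre of its underside
- bush: dark flanged bush, 42 x 42 x 30 mm, bystander; origin at the centre of its underside
There are look-alikes about, which are no part of the job. Leave any orange look-alike of the part that bears blank_0_c alone.

How it is judged (in metres and radians):
On the way, in this order (a step that is already met when the one before it is completed fails the run):
1. the isolator lever is off (below 0.2 rad) before the blanks are loaded (value of joint isolator below 0.2 rad), for 0.2 s.
2. with the lever off, all blanks are held under the catches and the dial stands within 0.15 rad of the tick with as many pips (value of joint isolator below 0.2 rad and ((value of joint follower between 0.018 and 0.026 m and value of joint dial between 1.65 and 1.95 rad) or (value of joint follower between 0.028 and 0.036 m and value of joint dial between 2.25 and 2.55 rad) or (value of joint follower between 0.038 and 0.046 m and value of joint dial between 2.85 and 3.15 rad)) and x of blank_0_c in the frame of feeder between -0.005 and 0.005 m and y of blank_0_c in the frame of feeder between -0.006 and 0.006 m and z of each of blank_0_c, blank_1_c, blank_2_c, blank_3_c, blank_4_c in the frame of feeder below 0.08 m and angle between the z axis of each of blank_0_c, blank_1_c, blank_2_c, blank_3_c, blank_4_c and the z axis of feeder, either way round below 0.12 rad and x of blank_1_c in the frame of feeder between -0.005 and 0.005 m and y of blank_1_c in the frame of feeder between -0.006 and 0.006 m and x of blank_2_c in the frame of feeder between -0.005 and 0.005 m and y of blank_2_c in the frame of feeder between -0.006 and 0.006 m and x of blank_3_c in the frame of feeder between -0.005 and 0.005 m and y of blank_3_c in the frame of feeder between -0.006 and 0.006 m and x of blank_4_c in the frame of feeder between -0.005 and 0.005 m and y of blank_4_c in the frame of feeder between -0.006 and 0.006 m), for 0.3 s.
3. the lever is on again (above 0.8 rad) (value of joint isolator above 0.8 rad), for 0.2 s.
At the end, for the whole second after the job is handed in: Every blank present lies flat in the magazine under both catches (centre within 6 mm of its centre line, below 80 mm height), follower depth within 4 mm of 0.010 n - 0.008, dial within 0.15 rad of tick n, lever on (above 0.8 rad), all still (value of joint isolator above 0.8 rad and ((value of joint follower between 0.018 and 0.026 m and value of joint dial between 1.65 and 1.95 rad) or (value of joint follower between 0.028 and 0.036 m and value of joint dial between 2.25 and 2.55 rad) or (value of joint follower between 0.038 and 0.046 m and value of joint dial between 2.85 and 3.15 rad)) and x of blank_0_c in the frame of feeder between -0.005 and 0.005 m and y of blank_0_c in the frame of feeder between -0.006 and 0.006 m and z of each of blank_0_c, blank_1_c, blank_2_c, blank_3_c, blank_4_c in the frame of feeder below 0.08 m and angle between the z axis of each of blank_0_c, blank_1_c, blank_2_c, blank_3_c, blank_4_c and the z axis of feeder, either way round below 0.12 rad and x of blank_1_c in the frame of feeder between -0.005 and 0.005 m and y of blank_1_c in the frame of feeder between -0.006 and 0.006 m and x of blank_2_c in the frame of feeder between -0.005 and 0.005 m and y of blank_2_c in the frame of feeder between -0.006 and 0.006 m and x of blank_3_c in the frame of feeder between -0.005 and 0.005 m and y of blank_3_c in the frame of feeder between -0.006 and 0.006 m and x of blank_4_c in the frame of feeder between -0.005 and 0.005 m and y of blank_4_c in the frame of feeder between -0.006 and 0.006 m and velocity of joint follower below 0.01 m/s and velocity of joint dial below 0.05 rad/s); the robot touches nothing.
It fails at once if the feeder is on (lever above 0.8 rad) with only one or two blanks pushed in (value of joint isolator above 0.8 rad and value of joint follower between 0.006 and 0.016 m).
It fails at once if the mug, bolt or bush is moved more than 40 mm (distance of any of mug, bolt, bush from where it was at the start of the episode above 0.04 m).
Of blank_0, blank_1, blank_2, blank_3, blank_4 only 3 to 5 are there at a start; the rules pass over those that are not, and their reading is None.
At some moment in a run one of blank_1, blank_3 may be knocked a few centimetres aside while the robot is not near it.
Once in a run the grip may slacken for a moment while it holds something.
It also fails if it takes over 210 s, if anything falls off the work surface, if the arm or the gripper's body presses on something with over 40 N, if the wrist force passes 120 N, or if a joint passes its speed limit or range.

## Working session

There is one attempt and no reset: what is moved stays moved. The work goes in short steps, Python scripts to look and compute and a tool call to move; the robot and the scene stay as the last step left them, time stands still between calls to the robot, and variables do not carry over. Pictures are saved under pics/ and viewed, at most 14 in all, crops included, and the job is handed in when it is done.

Besides the shell and the picture viewer there is one more tool, called after ">>>" by a JSON object that holds its "api" and its "payload". play_rows: Moves the arm, as the interface text tells. Its arguments: {"type":"object","properties":{"targets":{"type":"array"}},"required":["targets"]}

```bash
mkdir -p pics
cat > h.py <<'E'
import numpy as np, cv2
from cell import ctrl
from scipy.spatial.transform import Rotation as R
def T_tool(s):
    T=np.eye(4); T[:3,:3]=R.from_euler('xyz',s['tool_rot']).as_matrix(); T[:3,3]=s['eef_pos']; return T
def grab(n):
    s=ctrl.read_state(); im,d=ctrl.get_image(n); c=ctrl.calibration(n)
    T=np.array(c['extrinsics']) if 'extrinsics' in c else T_tool(s)@np.array(c['mount'])
    f=192/np.tan(np.radians(c['vfov'])/2)
    v,u=np.mgrid[:384,:512]
    P=np.stack([(u-c['cx'])/f*d,(v-c['cy'])/f*d,d,np.ones_like(d)],-1)@T.T
    P=P[...,:3]; P[d==0]=np.nan
    return im,P,T,f,c
def save(n,im,k=1.5):
    cv2.imwrite('pics/'+n,cv2.resize(im[...,::-1],None,fx=k,fy=k))
E
python3 - <<'E'
from h import *
for n in('top','side'):
    im,P,T,f,c=grab(n); save(n+'0.png',im); np.save(n+'P.npy',P); np.save(n+'I.npy',im)
    for k in('blank_0_c','feeder','control','isolator','dial','follower','mug','bolt','bush'):
        for r in ctrl.trace(n,k):
            m=r['pixels']; print(n,k,round(r['confidence'],2),np.round(r['bbox']),np.round(np.nanmedian(P[m],0)))
print(ctrl.read_state())
E
```

```text
top blank_0_c 0.54 [292. 190. 298. 199.] [ 430. -112.   11.]
top blank_0_c 0.39 [340. 256. 355. 265.] [ 175. -304.   10.]
top feeder 0.85 [152. 172. 183. 195.] [452. 382.  21.]
top control 0.72 [301. 147. 357. 206.] [ 496. -234.   43.]
top isolator 0.57 [342. 176. 354. 189.] [ 462. -290.  129.]
top dial 0.36 [281. 156. 294. 169.] [559. -76.  10.]
top follower 0.51 [160. 179. 174. 187.] [458. 385.  75.]
top mug 0.78 [172. 140. 197. 163.] [589. 329.  25.]
top mug 0.27 [154. 173. 182. 194.] [452. 382.  21.]
top mug 0.27 [274. 139. 280. 146.] [642. -36.  17.]
side blank_0_c 0.65 [217. 317. 237. 342.] [ 176. -310.   10.]
side blank_0_c 0.53 [279. 238. 300. 249.] [ 448. -115.   10.]
side blank_0_c 0.22 [259. 213. 275. 225.] [435.  27.  10.]
side feeder 0.68 [220. 136. 245. 176.] [454. 344.  46.]
side control 0.79 [314. 230. 379. 303.] [ 486. -284.   42.]
side isolator 0.49 [334. 242. 350. 264.] [ 460. -302.  125.]
side dial 0.64 [337. 231. 352. 254.] [ 528. -232.   55.]
side follower 0.58 [314. 223. 329. 234.] [558. -84.  10.]
side bolt 0.47 [331. 206. 349. 219.] [642. -38.  14.]
side bolt 0.24 [315. 230. 377. 303.] [ 486. -284.   42.]
side bush 0.59 [228. 188. 239. 197.] [389. 186.  16.]
side bush 0.17 [224. 136. 247. 177.] [452. 344.  45.]
{'clock': 1.0, 'qpos': array([-1.39280095,  0.62836193,  0.03846723,  1.51737826, -0.02697942,
        0.99627467, -0.02001813]), 'qd': array([-0.00045153, -0.00011622,  0.00139565, -0.00148541,  0.00147578,
       -0.00105385, -0.00092726]), 'tau': array([ 6.90496709e-04, -5.63281167e+01,  1.22563608e+00, -1.93785346e+01,
        1.09120924e-02,  1.39297921e-03,  6.97807764e-06]), 'eef_pos': array([156.871465  , 630.8233484 , 256.34449055]), 'tool_rot': array([ 3.14149835e+00, -4.22489675e-05,  2.89779232e+00]), 'force': array([ 0.12861117, -1.51666252,  0.04908284]), 'torque': array([ 0.01430945, -0.01232415,  0.01087543]), 'gripper_force': 0.0, 'width': 85.5408089968096}
```

View pics/top0.png

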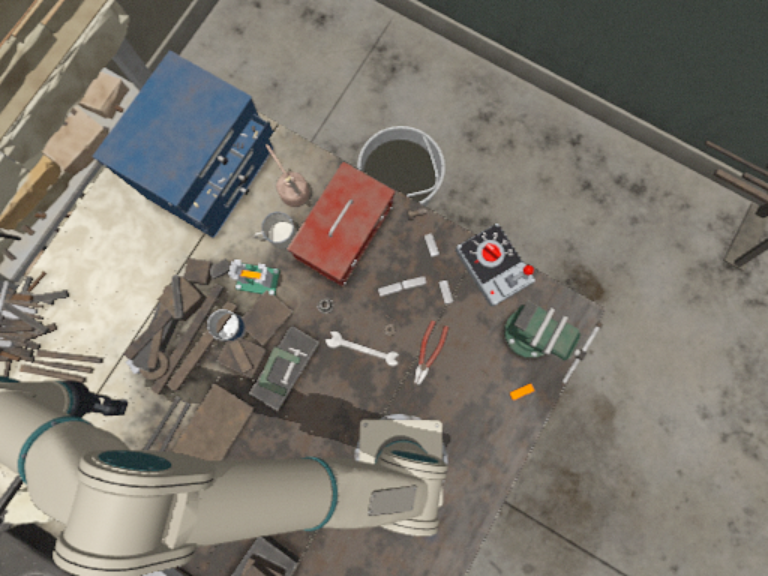

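View pics/side0.png

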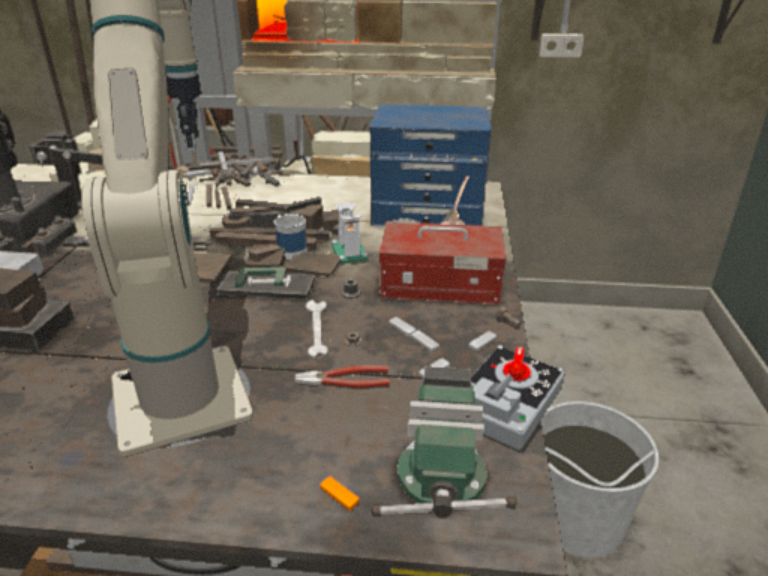

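The pictures show four plain grey blanks (1.5x pixels: top 431,245; 446,291; 390,290; 414,283, the last two nearly end to end). The bar at 522,391 is orange, so it is the look-alike and I will leave it. Control box is at 497,265 and the feeder at 254,276.

```bash
cat >> h.py <<'E'
def go(x,y,z,yaw=None,s=None):
    "shift in tool cm + spin deg to reach world TCP x,y,z,yaw(rad)"
    s=s or ctrl.read_state(); T=T_tool(s)
    d=T[:3,:3].T@(np.array([x,y,z])-T[:3,3])/10
    y0=np.arctan2(T[1,0],T[0,0]); sp=0 if yaw is None else np.degrees(-(yaw-y0))
    sp=(sp+90)%180-90
    print('go',(x,y,z),'->',np.round(d,2),'spin',round(sp,1),'q7',round(s['qpos'][6],2), 'clk',s['clock'])
E
python3 - <<'E'
from h import *
P=np.load('topP.npy'); im=np.load('topI.npy')
print(np.round(ctrl.calibration('wrist')['mount'],2), ctrl.calibration('wrist')['vfov'])
for a,b in((431,245),(446,291),(390,290),(414,283),(345,220),(360,180),(300,250),(490,252),(528,270),(512,293),(417,212),(254,275),(279,230),(325,305),(540,335)):
    u,v=int(a/1.5),int(b/1.5); print((a,b),np.round(np.nanmedian(P[v-1:v+2,u-1:u+2].reshape(-1,3),0)))
Z=P[...,2]
m=(Z>33)&(Z<50)&(P[...,1]<-130)&(P[...,0]>380)
print(cv2.minAreaRect(P[m][:,:2].astype(np.float32)))
m=(Z>5)&(Z<18)&(abs(P[...,0]-455)<100)&(abs(P[...,1]-382)<80); g=m&(im[...,1]>im[...,0]+30)
print(g.sum(),cv2.minAreaRect(P[g][:,:2].astype(np.float32)))
go(480,150,300);go(430,-200,350)
E
```

```text
[[-0.0000e+00 -9.6000e-01 -2.7000e-01  6.9940e+01]
 [ 1.0000e+00 -0.0000e+00 -0.0000e+00 -1.0000e-01]
 [ 0.0000e+00 -2.7000e-01  9.6000e-01 -1.1746e+02]
 [ 0.0000e+00  0.0000e+00  0.0000e+00  1.0000e+00]] 69.12305283049349
(431, 245) [554. -77.  12.]
(446, 291) [ 430. -115.   11.]
(390, 290) [433.  30.  11.]
(414, 283) [454. -33.   9.]
(345, 220) [589. 145. 115.]
(360, 180) [692. 110. 113.]
(300, 250) [513. 253. 113.]
(490, 252) [ 523. -219.   65.]
(528, 270) [ 462. -296.  136.]
(512, 293) [ 425. -283.   36.]
(417, 212) [643. -40.  17.]
(254, 275) [455. 374.  73.]
(279, 230) [592. 328.   4.]
(325, 305) [392. 202.   2.]
(540, 335) [ 312. -326.  113.]
((501.722412109375, -238.69119262695312), (181.8990936279297, 130.17970275878906), 31.24899673461914)
195 ((421.2135925292969, 382.7359313964844), (100.32890319824219, 141.88113403320312), 83.01123046875)
go (480, 150, 300) -> [-42.96 -38.86  -4.37] spin 0 q7 -0.02 clk 1.0
go (430, -200, 350) -> [-46.56 -74.03  -9.37] spin 0 q7 -0.02 clk 1.0
```

>>> {"api": "play_rows", "payload": {"targets": [[0.5,-43,-38.9,-4.4,22],[0.5,-43,-38.9,-4.4,22],[0.5,-43,-38.9,-4.4,22],[0.5,-43,-38.9,-4.4,22],[0.5,-43,-38.9,-4.4,22],[0.5,-43,-38.9,-4.4,22],[0.5,-43,-38.9,-4.4,22],[0.5,-43,-38.9,-4.4,22],[0.5,-43,-38.9,-4.4,22],[0.5,-43,-38.9,-4.4,22]]}}

```text
clock: 2.0
eef_pos: [435.8, 215.3, 294.7]
tool_rot: [3.141, 0.0, 2.514]
force: [0.9, 0.5, 0.1]
width: 42.7
gripper_force: 0.0
```

Run:
```python
from h import *
print(ctrl.read_state()['eef_pos'],ctrl.read_state()['qpos'].round(2)); go(465,-130,300,2.116)
```

```text
[435.84003726 215.27959045 294.66402249] [-0.67  0.35  0.21  1.92 -0.09  0.88  0.53]
go (465, -130, 300) -> [-22.63 -26.24  -0.55] spin 22.8 q7 0.53 clk 2.0
```

>>> {"api": "play_rows", "payload": {"targets": [[1,-22.6,-26.2,-0.5,22.8],[1,-22.6,-26.2,-0.5,22.8],[1,-22.6,-26.2,-0.5,22.8],[1,-22.6,-26.2,-0.5,22.8],[1,-22.6,-26.2,-0.5,22.8],[1,-22.6,-26.2,-0.5,22.8],[1,-22.6,-26.2,-0.5,22.8],[1,-22.6,-26.2,-0.5,22.8],[1,-22.6,-26.2,-0.5,22.8]]}}

```text
clock: 2.9
eef_pos: [463.8, -128.9, 299.2]
tool_rot: [3.141, -0.0, 2.113]
force: [-0.5, 0.7, -0.7]
width: -0.3
gripper_force: 0.0
```

Run:
```python
from h import *
im,P,T,f,c=grab('wrist'); save('w1.png',im); np.save('wP.npy',P); np.save('wI.npy',im)
Z=P[...,2]
for k in('blank_0_c','isolator','dial'):
    for r in ctrl.trace('wrist',k):
        m=r['pixels']; q=P[m]; q=q[np.isfinite(q[:,0])]
        print(k,round(r['confidence'],2),np.round(r['bbox']),np.round(np.median(q,0)),cv2.minAreaRect(q[:,:2].astype(np.float32)))
red=(im[...,0]>150)&(im[...,1]<70)&(Z>105)
q=P[red]; print('ball',red.sum(),np.nanmean(q,0),np.nanmin(q,0),np.nanmax(q,0))
m=(Z>34)&(Z<50)&(P[...,1]<-110)&(P[...,0]>360)
print('box',cv2.minAreaRect(P[m][:,:2].astype(np.float32)))
m=(Z>77)&(Z<92)&(P[...,1]<-150)&(P[...,0]>480)
print('bar',m.sum(),np.nanmean(P[m],0),cv2.minAreaRect(P[m][:,:2].astype(np.float32)))
```

```text
blank_0_c 0.83 [ 17. 144.  42. 185.] [ 177. -304.   10.] ((172.1221923828125, -308.26812744140625), (29.58673667907715, 59.94157791137695), 24.212553024291992)
blank_0_c 0.77 [223. 133. 262. 156.] [ 430. -116.   10.] ((428.79901123046875, -118.80476379394531), (61.857269287109375, 24.36850929260254), 16.87067222595215)
isolator 0.58 [194. 259. 203. 269.] [ 453. -277.   81.] ((451.8384704589844, -281.3070373535156), (16.967626571655273, 9.962419509887695), 55.665382385253906)<stdin>:9: RuntimeWarning: Mean of empty slice
Traceback (most recent call last):
ValueError: zero-size array to reduction operation fmin which has no identity
```

View pics/w1.png

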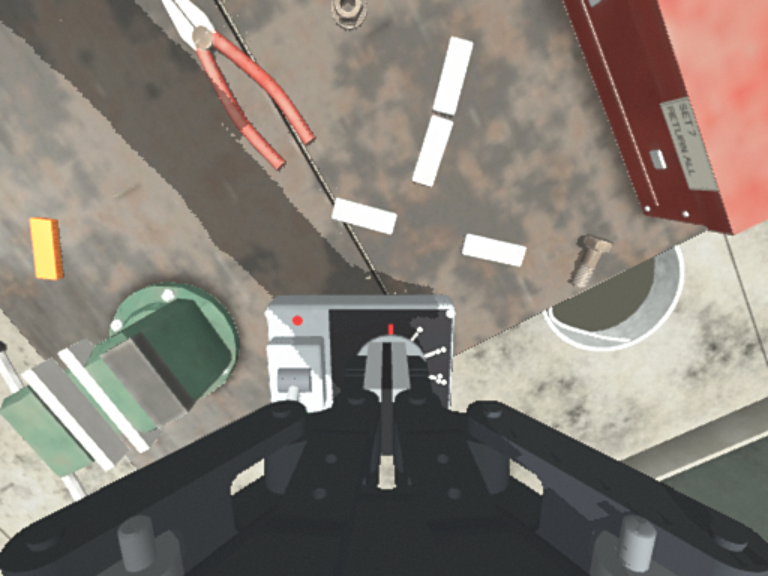

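Wrist view: four white-lit blanks at (364,215), (494,249), (433,150), (454,75), plus the orange look-alike at (46,248) and the bolt at (590,260). Moving on to look at the whole box.

>>> {"api": "play_rows", "payload": {"targets": [[1,-17,0,0,0],[1,-17,0,0,0],[1,-17,0,0,0],[1,-17,0,0,0],[1,-17,0,0,0],[1,-17,0,0,0]]}}

```text
clock: 3.7
eef_pos: [552.1, -271.4, 298.5]
tool_rot: [-3.141, -0.002, 2.118]
force: [0.4, 0.6, -0.1]
width: 0.3
gripper_force: 0.0
```

Run:
```python
from h import *
def blobs(P,im):
    Z=P[...,2]; sat=im.max(-1).astype(int)-im.min(-1)
    m=((Z>6)&(Z<15)&(sat<40)&(im.min(-1)>120)).astype(np.uint8)
    n,l,st,_=cv2.connectedComponentsWithStats(m)
    for i in range(1,n):
        if st[i,4]>200: print('blob',st[i],[np.round(a,1) for a in cv2.minAreaRect(P[l==i][:,:2].astype(np.float32))])
blobs(np.load('wP.npy'),np.load('wI.npy'))
im,P,T,f,c=grab('wrist'); save('w2.png',im); print(ctrl.read_state()['eef_pos'])
blobs(P,im)
Z=P[...,2]
red=(im[...,0]>120)&(im[...,1]<80)&(Z>105)
q=P[red]; print('ball',red.sum(),np.nanmean(q,0),np.nanmin(q,0),np.nanmax(q,0))
m=(Z>34)&(Z<50)&(P[...,1]<-110)&(P[...,0]>360)
print('box',cv2.minAreaRect(P[m][:,:2].astype(np.float32)))
m=(Z>77)&(Z<92)&(P[...,1]<-150)&(P[...,0]>480)
print('bar',m.sum(),np.nanmean(P[m],0),cv2.minAreaRect(P[m][:,:2].astype(np.float32)))
```

```text
blob [109   0  35  34 596] [array([218.7, -49.3]), array([27., 44.]), np.float64(61.9)]
blob [289  25  26  52 755] [array([435.9,  29.6]), array([20.1, 60.1]), np.float64(17.6)]
blob [275  77  27  47 655] [array([454.3, -33. ]), array([20. , 59.6]), np.float64(13.6)]
blob [221 132  43  24 581] [array([ 430.1, -116.5]), array([59.9, 20.2]), np.float64(15.7)]
blob [308 156  43  22 548] [array([556.6, -79.5]), array([59.5, 20.1]), np.float64(18.5)]
[ 551.99312231 -270.8608141   298.75110332]
blob [216   0  48  29 834] [array([ 430.4, -116.3]), array([59.9, 20.6]), np.float64(15.1)]
blob [313  28  48  28 783] [array([557.3, -79.4]), array([60.1, 20.5]), np.float64(18.3)]
ball 473 [ 467.82696953 -297.05213511  133.55929499] [ 454.81120916 -311.10902229  124.19019138] [ 479.17544673 -286.5916146   138.87487818]
box ((464.1363525390625, -265.0053405761719), (270.076904296875, 128.46775817871094), 31.257646560668945)
bar 468 [ 526.91575097 -227.06769421   83.41090095] ((526.9943237304688, -227.26712036132812), (45.287471771240234, 13.844996452331543), 49.6954460144043)
```

View pics/w2.png

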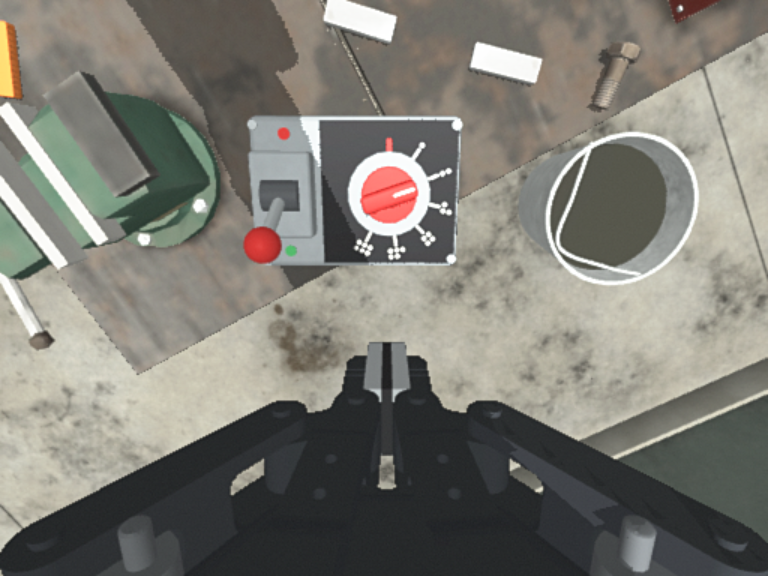

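The dial pointer at (404,194) stands near tick 2 (about 1.25 rad). The lever ball at (262,245) is on the green (on) side. I'll push the lever off with closed fingers.

Run:
```python
from h import *
go(488,-333,200,2.116); go(488,-333,135,2.116)
```

```text
go (488, -333, 200) -> [-2.   -8.7   9.87] spin 0.1 q7 1.18 clk 3.75
go (488, -333, 135) -> [-2.01 -8.7  16.37] spin 0.1 q7 1.18 clk 3.75
```

>>> {"api": "play_rows", "payload": {"targets": [[1,-2,-8.7,9.8,0],[1,-2,-8.7,9.8,0],[1,-2,-8.7,9.8,0],[1,-2,-8.7,13,0],[1,-2,-8.7,16.3,0],[1,-2,-8.7,16.3,0],[1,-2,-8.7,16.3,0]]}}

```text
clock: 4.45
eef_pos: [488.4, -334.0, 136.7]
tool_rot: [3.141, -0.001, 2.118]
force: [0.6, -1.3, 0.3]
width: -0.0
gripper_force: 0.0
```

>>> {"api": "play_rows", "payload": {"targets": [[1,1.2,0,0,0],[1,2.4,0,0,0],[1,3.6,0,0,0],[1,4.8,0,0,0],[1,6,0,0,0],[1,7,0,0,0],[1,7.8,0,0,0],[1,8.3,0,0,0],[1,8.3,0,0,0],[1,8.3,0,0,0]]}}

```text
clock: 5.45
eef_pos: [445.5, -265.3, 136.2]
tool_rot: [3.141, 0.002, 2.115]
force: [2.4, -2.6, -1.2]
width: -0.1
gripper_force: 1.9
```

Run:
```python
from h import *
im,P,T,f,c=grab('wrist'); Z=P[...,2]
red=(im[...,0]>120)&(im[...,1]<80)&(Z>95)
q=P[red]; print('ball',red.sum(),np.nanmean(q,0),np.nanmin(q,0),np.nanmax(q,0))
im,P,T,f,c=grab('side'); save('s2.png',im[200:330,280:420],4); print(ctrl.read_state()['eef_pos'])
```

```text
ball 1862 [ 431.28654449 -242.61345067  131.78526422] [ 420.47143372 -256.37018545  120.31514291] [ 445.29870953 -231.83145767  137.18259833]
[ 445.51201644 -265.27783785  136.17468849]
```

View pics/s2.png

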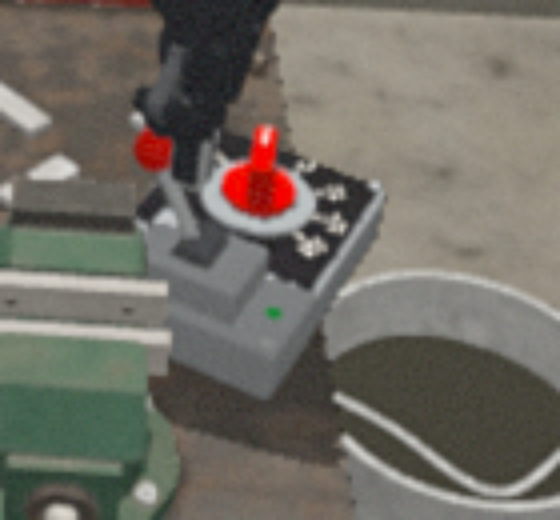

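Lever is fully off (ball at box x ≈ −34 mm). Next I back off and go to the dial.

>>> {"api": "play_rows", "payload": {"targets": [[1,-1.5,0,0,0],[1,-1.5,0,-5,0],[0.5,-1.5,0,-10,0],[0.5,-1.5,0,-10,0],[0.5,-1.5,0,-10,-16],[0.5,-1.5,0,-10,-32],[0.5,-1.5,0,-10,-48]]}}

```text
clock: 6.25
eef_pos: [451.7, -275.9, 235.6]
tool_rot: [3.141, -0.004, 2.573]
force: [0.3, 0.9, 0.1]
width: 42.7
gripper_force: 0.0
```

Run:
```python
from h import *
go(527,-227.2,200,np.radians(229.7))
```

```text
go (527, -227.2, 200) -> [-3.73  8.15  3.55] spin -82.3 q7 1.67 clk 6.25
```

>>> {"api": "play_rows", "payload": {"targets": [[0.5,-3.7,8.15,1,97.7],[0.5,-3.7,8.15,1,97.7],[0.5,-3.7,8.15,1,97.7],[0.5,-3.7,8.15,1,97.7],[0.5,-3.7,8.15,1,97.7],[0.5,-3.7,8.15,1,97.7],[0.5,-3.7,8.15,1,97.7],[0.5,-3.7,8.15,1,97.7],[0.5,-3.7,8.15,1,97.7],[0.5,-3.7,8.15,1,97.7]]}}

```text
clock: 7.25
eef_pos: [527.1, -227.7, 225.3]
tool_rot: [-3.138, -0.001, 1.06]
force: [-0.3, -0.5, -0.1]
width: 42.7
gripper_force: 0.0
```

Run:
```python
from h import *
go(527,-227.2,200,np.radians(49.7)); go(527,-227.2,86,np.radians(49.7))
```

```text
go (527, -227.2, 200) -> [ 0.04 -0.02  2.53] spin 11.0 q7 0.34 clk 7.25
go (527, -227.2, 86) -> [ 0.03  0.02 13.93] spin 11.0 q7 0.34 clk 7.25
```

>>> {"api": "play_rows", "payload": {"targets": [[0.5,0,0,4,11],[0.5,0,0,8,11],[0.5,0,0,11,11],[0.5,0,0,13.7,11],[0.5,0,0,13.7,11],[1,0,0,13.7,11],[1,0,0,13.7,11],[1,0,0,13.7,11],[1,0,0,13.7,11],[1,0,0,13.7,11]]}}

```text
clock: 8.25
eef_pos: [527.0, -228.1, 90.5]
tool_rot: [-3.139, -0.001, 0.874]
force: [-4.4, 2.6, 4.9]
width: 12.6
gripper_force: 60.0
```

>>> {"api": "play_rows", "payload": {"targets": [[1,0,0,0,8],[1,0,0,0,16],[1,0,0,0,24],[1,0,0,0,32],[1,0,0,0,40],[1,0,0,0,48],[1,0,0,0,56],[1,0,0,0,63],[1,0,0,0,66.5],[1,0,0,0,66.5]]}}

```text
clock: 9.25
eef_pos: [526.8, -227.3, 90.5]
tool_rot: [-3.138, 0.003, -0.287]
force: [-6.5, 5.1, 6.9]
width: 13.0
gripper_force: 60.4
```

>>> {"api": "play_rows", "payload": {"targets": [[1,0,0,0,0],[0.5,0,0,0,0],[0.5,0,0,0,0],[0.5,0,0,0,0],[0.5,0,0,-5,0],[0.5,0,0,-10,0],[0.5,0,0,-15,0],[0.5,0,0,-20,0],[0.5,0,0,-21,0]]}}

```text
clock: 10.15
eef_pos: [530.0, -231.7, 305.3]
tool_rot: [3.139, -0.01, -0.287]
force: [0.4, -0.8, 0.4]
width: 42.6
gripper_force: 0.0
```

Run:
```python
from h import *
s=ctrl.read_state();print(s['qpos'].round(2),s['tool_rot'])
im,P,T,f,c=grab('top'); save('t3.png',im[120:240,180:380],4)
```

```text
[-0.27  0.71  1.12  1.69 -0.68  1.18 -0.83] [ 3.13909036 -0.01007393 -0.28698485]
```

```bash
cat >> h.py <<'E'
def blobs(P,im,T):
    Z=P[...,2]; sat=im.max(-1).astype(int)-im.min(-1)
    m=((Z>5)&(Z<16)&(sat<40)&(im.min(-1)>110)).astype(np.uint8)
    n,l,st,_=cv2.connectedComponentsWithStats(m)
    for i in range(1,n):
        if st[i,4]>150:
            (c,(w,h),a)=cv2.minAreaRect(P[l==i][:,:2].astype(np.float32))
            if h>w: w,h,a=h,w,a+90
            print('blob',st[i],np.round(c,1),round(w,1),round(h,1),'long axis deg',round(a%180,1))
E
python3 - <<'E'
from h import *
print(ctrl.finger_overhang); go(480,-105,230,np.radians(18.4))
E
```

```text
25.0
go (480, -105, 230) -> [ -8.41 -10.69   7.32] spin -34.8 q7 -0.83 clk 10.2
```

View pics/t3.png

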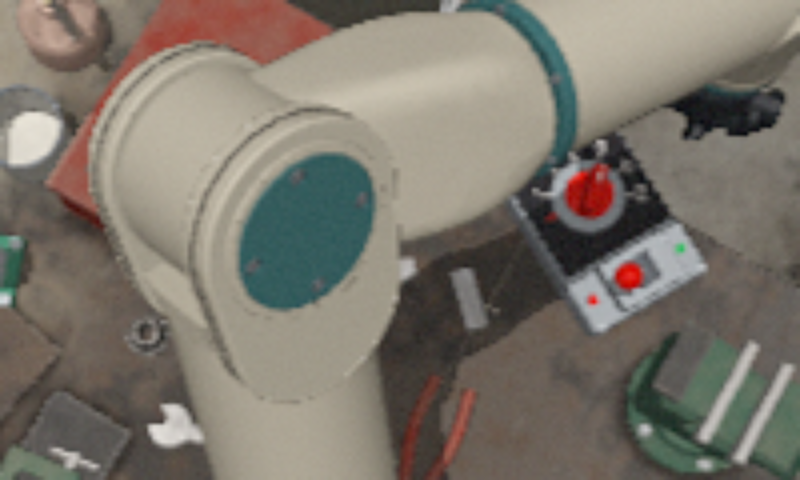

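Top crop: dial pointer now looks up-right at (602,168), at about tick 4, and the lever ball at (628,275) leans toward the red dot. Now the first blank.

>>> {"api": "play_rows", "payload": {"targets": [[0.5,-8.4,-10.7,7.3,-34.8],[0.5,-8.4,-10.7,7.3,-34.8],[0.5,-8.4,-10.7,7.3,-34.8],[0.5,-8.4,-10.7,7.3,-34.8],[0.5,-8.4,-10.7,7.3,-34.8],[0.5,-8.4,-10.7,7.3,-34.8]]}}

```text
clock: 10.8
eef_pos: [478.3, -103.4, 226.1]
tool_rot: [3.141, -0.0, 0.317]
force: [-0.1, -0.0, -0.3]
width: 42.7
gripper_force: 0.0
```

Run:
```python
from h import *
s=ctrl.read_state();print(s['qpos'].round(2),s['eef_pos'])
im,P,T,f,c=grab('wrist'); blobs(P,im,T); go(556.8,-79.4,80,np.radians(18.4)); go(556.8,-79.4,29,np.radians(18.4))
```

```text
[-0.45  0.61  0.94  2.01 -0.66  0.86 -0.39] [ 478.28261866 -103.42171588  226.0984795 ]
blob [250   0  24  16 246] [646.6 -53.2] 23.9 14.0 long axis deg 107.1
blob [250  74  18  55 969] [557.1 -79.1] 58.8 19.6 long axis deg 18.7
blob [  0 147  19  33 188] [391.9 188.3] 40.8 21.7 long axis deg 4.4
blob [118 163  51  18 813] [435.9  29.5] 60.3 20.4 long axis deg 107.2
blob [172 163  50  20 817] [454.5 -33.1] 60.1 20.2 long axis deg 103.6
blob [247 188  18  46 711] [ 430.2 -116.4] 60.3 20.0 long axis deg 15.6
blob [   0  218  109   68 1373] [280.2 122.1] 148.3 42.4 long axis deg 66.3
go (556.8, -79.4, 80) -> [ 8.2   0.08 14.64] spin -0.3 q7 -0.39 clk 10.85
go (556.8, -79.4, 29) -> [ 8.2   0.07 19.74] spin -0.3 q7 -0.39 clk 10.85
```

>>> {"api": "play_rows", "payload": {"targets": [[0.5,4,0.07,5,0],[0.5,8.2,0.07,9,0],[0.5,8.2,0.07,13,0],[0.5,8.2,0.07,16,0],[0.5,8.2,0.07,18.5,0],[0.5,8.2,0.07,19.6,0],[0.5,8.2,0.07,19.6,0]]}}

```text
clock: 11.55
eef_pos: [555.5, -78.8, 29.1]
tool_rot: [3.141, 0.002, 0.318]
force: [0.3, -0.2, 1.0]
width: 42.6
gripper_force: 0.0
```

>>> {"api": "play_rows", "payload": {"targets": [[1,0,0,0,0],[1,0,0,0,0],[1,0,0,0,0],[1,0,0,0,0]]}}

```text
clock: 11.95
eef_pos: [557.1, -78.3, 31.9]
tool_rot: [3.139, -0.003, 0.32]
force: [-1.0, -0.2, 8.4]
width: 17.0
gripper_force: 59.1
```

>>> {"api": "play_rows", "payload": {"targets": [[1,0,0,-3,0],[1,0,0,-8,0],[1,0,0,-13,0],[1,0,0,-18,0],[1,0,0,-23,0],[1,-4,0,-26,0],[1,-4,0,-26,0]]}}

```text
clock: 12.65
eef_pos: [515.6, -93.3, 294.8]
tool_rot: [3.14, -0.005, 0.316]
force: [0.1, -0.1, -1.6]
width: 17.0
gripper_force: 58.9
```

Run:
```python
from h import *
im,P,T,f,c=grab('wrist'); save('w4.png',im[150:384,100:420],2.4); blobs(P,im,T)
s=ctrl.read_state(); print(s['qpos'].round(2))
go(450,200,300,np.radians(50)); 
# blank in tool frame
d=P-np.array(s['eef_pos']); t=d@T_tool(s)[:3,:3]
m=(abs(t[...,0])<60)&(abs(t[...,1])<9)&(t[...,2]>0)&(t[...,2]<45)&(abs(t[...,0])>12)
q=t[m]; print(m.sum(), q.min(0),q.max(0),np.median(q,0))
m=(abs(t[...,0])<60)&(abs(t[...,1])<9)&(t[...,2]>5)&(t[...,2]<45)
q=t[m]; h=np.histogram(q[:,2],bins=np.arange(0,46,3)); print(h)
```

```text
blob [142 182  42  14 553] [436.2  29.7] 60.3 19.9 long axis deg 107.4
blob [187 182  40  16 536] [454.9 -33.3] 58.9 20.1 long axis deg 104.1
blob [ 42 226  94  59 984] [279.4 118.8] 157.4 41.6 long axis deg 66.7
[-0.51  0.58  1.    1.84 -0.57  1.04 -0.53]
go (450, 200, 300) -> [  2.74 -29.75  -0.71] spin -31.8 q7 -0.53 clk 12.7
1948 [-31.86529622  -8.38345782   6.69291449] [28.34849319  8.95788769 28.63016185] [13.76323382  0.33664723 20.07666989]
(array([   0,    9,   25,   30,   21,   16, 2884,  198,   45,   25,    0,
          0,    0,    0,    0]), array([ 0,  3,  6,  9, 12, 15, 18, 21, 24, 27, 30, 33, 36, 39, 42, 45]))
```

View pics/w4.png

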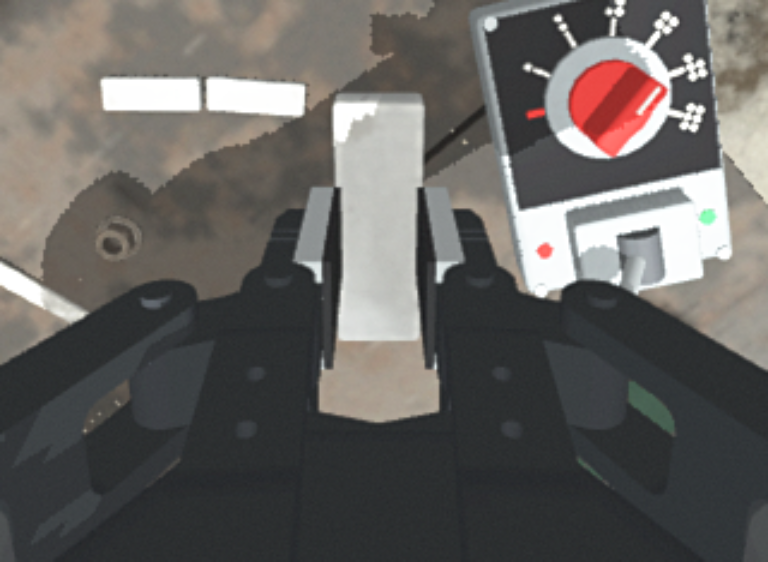

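Run:
```python
from h import *
im,P,T,f,c=grab('wrist'); s=ctrl.read_state()
t=(P-np.array(s['eef_pos']))@T_tool(s)[:3,:3]
m=(abs(t[...,0])<20)&(abs(t[...,1])>8)&(abs(t[...,1])<40)&(t[...,2]<60)
print('finger z pct',np.percentile(t[m][:,2],[50,90,99,100]))
for lo,hi in((-40,-8),(8,40)):
    k=m&(t[...,1]>lo)&(t[...,1]<hi)&(t[...,2]>10); print(t[k].min(0),t[k].max(0))
m=(t[...,0]>-40)&(t[...,0]<40)&(abs(t[...,1])<7.5)&(t[...,2]>16)&(t[...,2]<24)
q=t[m]; A=np.c_[q[:,:2],np.ones(len(q))]; co=np.linalg.lstsq(A,q[:,2],rcond=None)[0]; print('plane',co,len(q),q[:,0].min(),q[:,0].max())
mb=(t[...,0]>-40)&(t[...,0]<40)&(abs(t[...,1])<13)&(abs(t[...,2]-20)<3)
print(cv2.minAreaRect(t[mb][:,:2].astype(np.float32)))
im,P,T,f,c=grab('top');
```

```text
finger z pct [-45.76996424 -17.80759409  20.13005438  22.89518831]
[  4.52222192 -20.75922014  10.13721391] [19.64640501 -8.0903395  22.49075546]
[-19.85017657   8.00277415  10.0011201 ] [19.80727549 22.93474534 22.89518831]
plane [5.49687517e-03 4.81507571e-03 2.05464156e+01] 2760 -31.210879796004686 29.191972737282917
((-0.9807453155517578, -0.06326961517333984), (25.59377670288086, 60.40007400512695), 89.5697250366211)
```

>>> {"api": "play_rows", "payload": {"targets": [[1,2.7,-29.7,-0.7,-31.8],[1,2.7,-29.7,-0.7,-31.8],[1,2.7,-29.7,-0.7,-31.8],[1,2.7,-29.7,-0.7,-31.8],[1,2.7,-29.7,-0.7,-31.8],[1,2.7,-29.7,-0.7,-31.8],[1,2.7,-29.7,-0.7,-31.8],[1,2.7,-29.7,-0.7,-31.8]]}}

```text
clock: 13.6
eef_pos: [449.2, 202.2, 295.9]
tool_rot: [-3.141, 0.002, 0.88]
force: [-0.7, -0.6, -1.0]
width: 17.1
gripper_force: 59.0
```

Run:
```python
from h import *
s=ctrl.read_state(); print(s['qpos'].round(2))
im,P,T,f,c=grab('wrist'); save('w5.png',im); Z=P[...,2]
for k in('feeder','follower'):
    for r in ctrl.trace('wrist',k):
        q=P[r['pixels']]; print(k,r['confidence'],np.round(r['bbox']),np.nanmedian(q,0))
m=(abs(Z-12)<4)&(im[...,1].astype(int)>im[...,0]+30)&(abs(P[...,1]-382)<90)
print('base',m.sum(),cv2.minAreaRect(P[m][:,:2].astype(np.float32)))
m=(Z>108)&(Z<122)&(abs(P[...,1]-382)<70)&(abs(P[...,0]-455)<60)
print('flare',m.sum(),cv2.minAreaRect(P[m][:,:2].astype(np.float32)))
```

```text
[-1.1   0.49  0.92  1.91 -0.47  0.98 -0.65]
feeder 0.63 [106.   1. 222. 104.] [460.32855012 385.08300773  53.29572767]
follower 0.71 [144.  15. 179.  67.] [458.70625153 381.0531664   73.80514361]
base 2250 ((457.5325622558594, 377.70721435546875), (103.43278503417969, 71.38444519042969), 81.32168579101562)
flare 996 ((457.5315246582031, 377.5973815917969), (86.77949523925781, 47.69076919555664), 80.72737121582031)
```

View pics/w5.png

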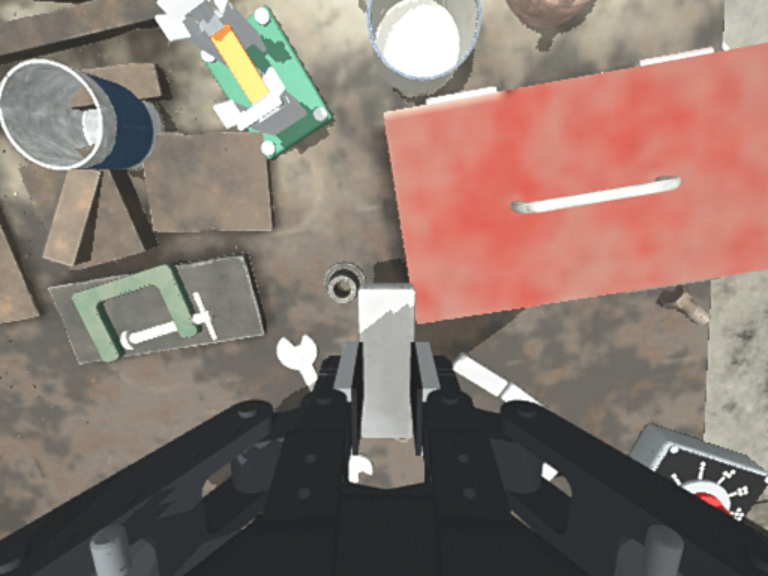

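Feeder at (457.5, 377.7), long axis 81° (picture 245,70), both measurements agree; blank hangs level in the jaws. Going close for one relative look.

Run:
```python
from h import *
go(445.5,289,230,np.radians(81))
```

```text
go (445.5, 289, 230) -> [ 6.6  -6.15  6.67] spin -31.0 q7 -0.65 clk 13.75
```

>>> {"api": "play_rows", "payload": {"targets": [[1,6.6,-6.1,3,-31],[1,6.6,-6.1,6.6,-31],[1,6.6,-6.1,6.6,-31],[1,6.6,-6.1,6.6,-31],[1,6.6,-6.1,6.6,-31],[1,6.6,-6.1,6.6,-31]]}}

```text
clock: 14.35
eef_pos: [446.4, 288.6, 231.4]
tool_rot: [3.141, -0.0, 1.411]
force: [0.7, 0.5, -1.0]
width: 17.0
gripper_force: 59.0
```

```bash
cat >> h.py <<'E'
def held():
    "look: feeder centre/axis in world and held blank in tool; returns TCP goal"
    s=ctrl.read_state(); im,P,T,f,c=grab('wrist'); Z=P[...,2]
    near=np.hypot(P[...,0]-457.5,P[...,1]-377.7)<75
    m=near&(abs(Z-12)<5)&(im[...,1].astype(int)>im[...,0]+30)
    b=cv2.minAreaRect(P[m][:,:2].astype(np.float32)); print('base',m.sum(),b)
    m=near&(Z>108)&(Z<122); 
    if m.sum(): print('flare',m.sum(),cv2.minAreaRect(P[m][:,:2].astype(np.float32)))
    t=(P-np.array(s['eef_pos']))@T_tool(s)[:3,:3]
    m=(abs(t[...,0])<42)&(abs(t[...,1])<7.5)&(t[...,2]>14)&(t[...,2]<26)&(im.max(-1).astype(int)-im.min(-1)<40)&(im.min(-1)>90)
    q=t[m]; A=np.c_[q[:,:2],np.ones(len(q))]; co=np.linalg.lstsq(A,q[:,2],rcond=None)[0]
    print('held: slopes',co[:2].round(3),'top z',co[2].round(1),'x range',np.percentile(q[:,0],[.3,99.7]).round(1), 'y by x: ', end='')
    for a in(16,24):
        k=(abs(t[...,0]-a)<3)&(abs(t[...,2]-co[2])<3)&(abs(t[...,1])<16)&(im.min(-1)>90); print(np.percentile(t[k][:,1],[1,99]).round(1),end=' ')
    print('yaw',np.degrees(s['tool_rot'][2]).round(2)); return im
E
python3 - <<'E'
from h import *
im=held()
E
```

```text
base 2428 ((457.2845458984375, 377.88214111328125), (101.794189453125, 71.1299057006836), 81.20333862304688)
flare 2139 ((457.4825744628906, 378.4390563964844), (87.15042877197266, 47.579715728759766), 81.06987762451172)
held: slopes [0.005 0.002] top z 22.1 x range [-29.2  30.3] y by x: [-10.3   9.1] [-10.1   9.5] yaw 80.87
```

Run:
```python
from h import *
go(457.6,377.9,160,np.radians(81.1)); go(457.6,377.9,122,np.radians(81.1))
```

```text
go (457.6, 377.9, 160) -> [ 8.97 -0.3   7.15] spin -0.2 q7 -0.3 clk 14.4
go (457.6, 377.9, 122) -> [ 8.97 -0.3  10.95] spin -0.2 q7 -0.3 clk 14.4
```

>>> {"api": "play_rows", "payload": {"targets": [[1,4.5,-0.3,2,-0.2],[1,8.95,-0.3,4.5,-0.2],[1,8.95,-0.3,7,-0.2],[1,8.95,-0.3,7,-0.2],[1,8.95,-0.3,7,-0.2]]}}

```text
clock: 14.9
eef_pos: [456.8, 377.3, 161.6]
tool_rot: [3.141, 0.001, 1.417]
force: [1.2, 0.4, -0.9]
width: 17.1
gripper_force: 59.1
```

Run:
```python
from h import *
im=held(); go(457.6,377.9,122,np.radians(81.1)); save('w6.png',im[100:384,100:420],2)
```

```text
base 2730 ((457.3143615722656, 378.8262634277344), (102.34208679199219, 71.39118957519531), 81.12348175048828)
flare 1457 ((462.5169677734375, 410.77886962890625), (21.401103973388672, 47.40691375732422), 80.90824127197266)
held: slopes [0.007 0.   ] top z 22.1 x range [-29.2  30.3] y by x: [-10.3   9.1] [-10.1   9.5] yaw 81.21
go (457.6, 377.9, 122) -> [0.05 0.   4.05] spin 0.1 q7 -0.36 clk 14.95
```

View pics/w6.png

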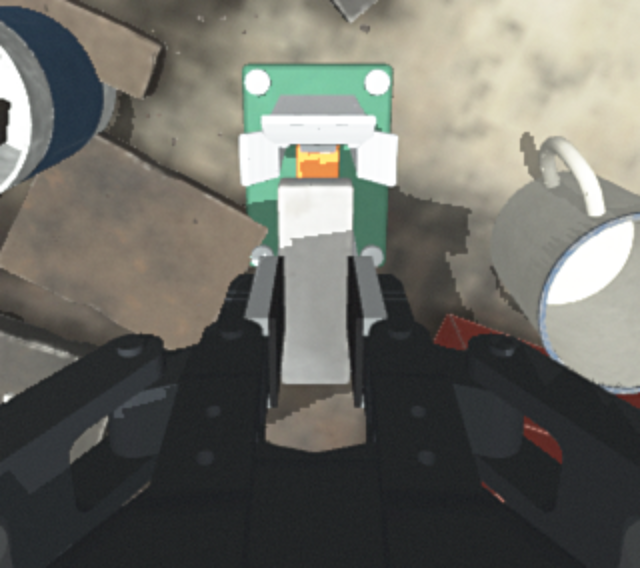

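The blank (318,280) lines up with the channel (318,160). Descending to the catches.

>>> {"api": "play_rows", "payload": {"targets": [[1,0,0,1,0],[1,0,0,2,0],[1,0,0,2.7,0],[1,0,0,3.3,0],[1,0,0,3.8,0],[1,0,0,3.8,0]]}}

```text
clock: 15.55
eef_pos: [456.0, 378.5, 122.4]
tool_rot: [-3.141, 0.001, 1.42]
force: [0.4, 0.8, -1.5]
width: 17.3
gripper_force: 59.1
```

>>> {"api": "play_rows", "payload": {"targets": [[1,0,0,0.5,0],[1,0,0,1.0,0],[1,0,0,1.5,0],[1,0,0,2.0,0],[1,0,0,2.4,0],[1,0,0,2.7,0],[1,0,0,2.7,0]]}}

```text
clock: 16.25
eef_pos: [456.3, 379.1, 95.9]
tool_rot: [3.142, -0.0, 1.42]
force: [0.3, -0.3, 3.0]
width: 17.2
gripper_force: 59.6
```

>>> {"api": "play_rows", "payload": {"targets": [[0.55,0,0,0,0],[0.55,0,0,0,0],[0.55,0,0,0,0],[0.55,0,0,-2,0],[0.55,0,0,-5,0],[0.55,0,0,-9,0],[0.55,-4,0,-13,0],[0.55,-9,0,-14,0],[0.55,-9,0,-14,0]]}}

```text
clock: 17.15
eef_pos: [443.1, 284.1, 238.6]
tool_rot: [3.14, 0.0, 1.413]
force: [-0.1, 0.9, -1.1]
width: 38.5
gripper_force: 0.0
```

```bash
cat >> h.py <<'E'
def mag(name=None):
    im,P,T,f,c=grab('wrist'); Z=P[...,2]; a=np.radians(81.1)
    d=P-np.array([457.4,378.2,0]); fy=d[...,0]*np.cos(a)+d[...,1]*np.sin(a); fx=d[...,0]*np.sin(a)-d[...,1]*np.cos(a)
    m=(abs(fx)<8)&(abs(fy)<18)&(Z>50)&(Z<115)
    A=np.c_[fx[m],fy[m],np.ones(m.sum())]; co=np.linalg.lstsq(A,Z[m],rcond=None)[0]
    print('stack top',m.sum(),'slopes',co[:2].round(3),'z',co[2].round(1),'rgb',im[m].mean(0).round())
    m=(abs(fx)<14)&(abs(fy)<24)&(abs(Z-co[2])<4); print('fx',np.percentile(fx[m],[1,99]).round(1),'fy',np.percentile(fy[m],[1,99]).round(1))
    if name: save(name,im[:200,150:350],3)
E
python3 - <<'E'
from h import *
mag('w7.png'); s=ctrl.read_state(); print(s['eef_pos'],s['qpos'].round(2))
E
```

```text
stack top 714 slopes [-0.005 -0.002] z 81.5 rgb [243. 244. 241.]
fx [-11.5   7.6] fy [-23.2  23.3]
[442.87978632 285.91147754 237.84734197] [-1.08  0.56  0.69  1.89 -0.47  0.85 -0.3 ]
```

View pics/w7.png

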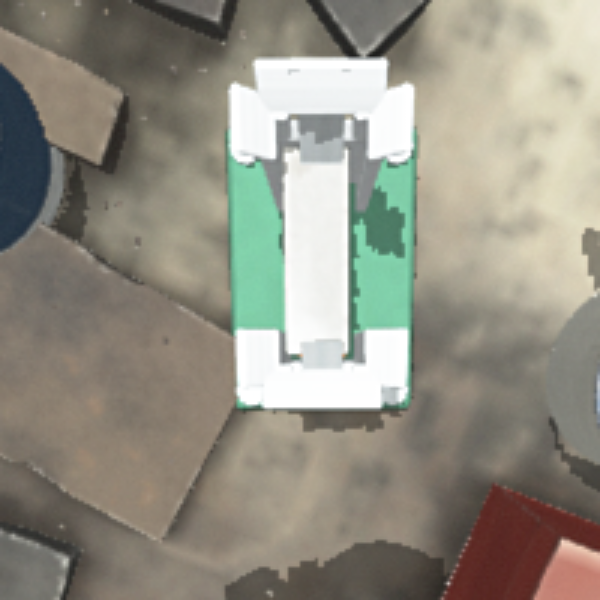

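The first blank sits under both catches (320,145 and 320,350), its top at 81.5 mm. Next is blank C.

Run:
```python
from h import *
go(458,-45,235,np.radians(107.3))
```

```text
go (458, -45, 235) -> [-32.45   6.65   0.27] spin -26.3 q7 -0.3 clk 17.2
```

>>> {"api": "play_rows", "payload": {"targets": [[0.55,-32.4,6.6,0,-26.3],[0.55,-32.4,6.6,0,-26.3],[0.55,-32.4,6.6,0,-26.3],[0.55,-32.4,6.6,0,-26.3],[0.55,-32.4,6.6,0,-26.3],[0.55,-32.4,6.6,0,-26.3],[0.55,-32.4,6.6,0,-26.3],[0.55,-32.4,6.6,0,-26.3],[0.55,-32.4,6.6,0,-26.3]]}}

```text
clock: 18.1
eef_pos: [459.6, -39.9, 235.7]
tool_rot: [-3.141, -0.001, 1.878]
force: [-0.4, 0.1, 0.5]
width: 38.5
gripper_force: 0.0
```

Run:
```python
from h import *
im,P,T,f,c=grab('wrist'); blobs(P,im,T); go(435.9,29.6,28,np.radians(107.3)); print(ctrl.read_state()['eef_pos'])
```

```text
blob [  89    0   58   85 1420] [261.6  56.6] 99.8 36.0 long axis deg 80.1
blob [158  70  22  22 152] [329.7  30.2] 22.9 21.2 long axis deg 153.2
blob [249  84  17  53 889] [436.3  29.8] 59.1 19.2 long axis deg 107.2
blob [ 39 101  44  37 692] [215.  -47.8] 47.5 27.7 long axis deg 155.7
blob [247 141  19  48 766] [454.4 -33. ] 60.2 19.9 long axis deg 103.8
blob [197 211  46  16 678] [ 430.3 -116.2] 59.5 20.3 long axis deg 15.7
blob [220 259  72  20 282] [ 497.  -169.7] 101.1 2.2 long axis deg 31.4
go (435.9, 29.6, 28) -> [ 7.21 -0.15 20.77] spin 0.4 q7 0.71 clk 18.15
[459.51493883 -38.85413331 235.62289054]
```

>>> {"api": "play_rows", "payload": {"targets": [[0.55,4,-0.15,5,0.4],[0.55,7.2,-0.15,10,0.4],[0.55,7.2,-0.15,14,0.4],[0.55,7.2,-0.15,17.5,0.4],[0.55,7.2,-0.15,20,0.4],[0.55,7.2,-0.15,20.7,0.4],[0.55,7.2,-0.15,20.7,0.4],[0.55,7.2,-0.15,20.7,0.4]]}}

```text
clock: 18.95
eef_pos: [436.9, 29.7, 29.7]
tool_rot: [-3.14, -0.001, 1.869]
force: [-0.8, 0.3, 0.6]
width: 38.4
gripper_force: 0.0
```

>>> {"api": "play_rows", "payload": {"targets": [[1,0,0,0,0],[1,0,0,0,0],[1,0,0,0,0],[1,0,0,0,0],[1,0,0,-5,0],[1,0,0,-10,0],[1,0,0,-15,0],[1,0,0,-20,0],[1,0,0,-24,0]]}}

```text
clock: 19.85
eef_pos: [437.2, 27.9, 272.7]
tool_rot: [3.14, -0.001, 1.87]
force: [0.9, 0.3, -0.5]
width: 17.2
gripper_force: 59.1
```

Run:
```python
from h import *
go(443,287,235,np.radians(81.1))
```

```text
go (443, 287, 235) -> [24.59  8.18  3.81] spin 26.0 q7 0.76 clk 19.85
```

>>> {"api": "play_rows", "payload": {"targets": [[1,24.6,8.2,0,26],[1,24.6,8.2,0,26],[1,24.6,8.2,0,26],[1,24.6,8.2,0,26],[1,24.6,8.2,2,26],[1,24.6,8.2,3.8,26],[1,24.6,8.2,3.8,26],[1,24.6,8.2,3.8,26],[1,24.6,8.2,3.8,26]]}}

```text
clock: 20.75
eef_pos: [443.2, 285.3, 233.2]
tool_rot: [-3.142, -0.001, 1.415]
force: [-0.4, 0.2, -0.3]
width: 17.3
gripper_force: 59.1
```

Run:
```python
from h import *
im=held(); go(458.3,377.9,160,np.radians(81.1)); print(ctrl.read_state()['eef_pos'])
```

```text
base 2207 ((457.22186279296875, 377.86065673828125), (101.73706817626953, 71.28842163085938), 80.98084259033203)
flare 2134 ((457.5879211425781, 378.7781982421875), (87.13162231445312, 47.33429718017578), 81.19509887695312)
held: slopes [0.007 0.004] top z 21.2 x range [-28.7  31.2] y by x: [-10.2   9.5] [-10.1   9.4] yaw 81.05
go (458.3, 377.9, 160) -> [9.35 0.04 7.34] spin -0.0 q7 -0.01 clk 20.8
[443.30442097 285.52086232 233.28204768]
```

>>> {"api": "play_rows", "payload": {"targets": [[1,4.5,0,2.5,0],[1,9.3,0,5,0],[1,9.3,0,7.2,0],[1,9.3,0,7.2,0],[1,9.3,0,7.2,0],[1,9.3,0,7.2,0]]}}

```text
clock: 21.4
eef_pos: [457.8, 377.5, 162.0]
tool_rot: [3.141, -0.001, 1.415]
force: [0.4, -0.2, -0.7]
width: 17.2
gripper_force: 59.1
```

>>> {"api": "play_rows", "payload": {"targets": [[1,0,0,1,0],[1,0,0,2,0],[1,0,0,2.8,0],[1,0,0,3.5,0],[1,0,0,3.9,0],[1,0,0,3.9,0]]}}

```text
clock: 22.0
eef_pos: [456.3, 378.1, 120.3]
tool_rot: [-3.14, 0.002, 1.418]
force: [-0.6, -2.5, -0.7]
width: 17.6
gripper_force: 59.1
```

>>> {"api": "play_rows", "payload": {"targets": [[1,0,0,0.5,0],[1,0,0,1.0,0],[1,0,0,1.5,0],[1,0,0,2.0,0],[1,0,0,2.4,0],[1,0,0,2.6,0],[1,0,0,2.6,0]]}}

```text
clock: 22.7
eef_pos: [456.5, 379.4, 94.6]
tool_rot: [-3.14, -0.0, 1.419]
force: [2.4, -0.2, 3.2]
width: 17.2
gripper_force: 59.5
```

>>> {"api": "play_rows", "payload": {"targets": [[0.55,0,0,0,0],[0.55,0,0,0,0],[0.55,0,0,0,0],[0.55,0,0,-2,0],[0.55,0,0,-5,0],[0.55,0,0,-9,0],[0.55,-4,0,-13,0],[0.55,-9,0,-14,0],[0.55,-9,0,-14,0]]}}

```text
clock: 23.6
eef_pos: [442.9, 284.6, 237.3]
tool_rot: [-3.141, -0.0, 1.411]
force: [-0.0, 0.1, 0.1]
width: 38.5
gripper_force: 0.0
```

Run:
```python
from h import *
mag(); go(474,-112,235,np.radians(103.7))
```

```text
stack top 737 slopes [ 0.006 -0.   ] z 81.5 rgb [247. 247. 245.]
fx [-11.4   8. ] fy [-23.6  23.6]
go (474, -112, 235) -> [-38.85   9.39   0.11] spin -22.8 q7 -0.02 clk 23.65
```

>>> {"api": "play_rows", "payload": {"targets": [[0.55,-38.8,9.4,0,-22.8],[0.55,-38.8,9.4,0,-22.8],[0.55,-38.8,9.4,0,-22.8],[0.55,-38.8,9.4,0,-22.8],[0.55,-38.8,9.4,0,-22.8],[0.55,-38.8,9.4,0,-22.8],[0.55,-38.8,9.4,0,-22.8],[0.55,-38.8,9.4,0,-22.8],[0.55,-38.8,9.4,0,-22.8],[0.55,-38.8,9.4,0,-22.8]]}}

```text
clock: 24.65
eef_pos: [476.9, -108.2, 234.3]
tool_rot: [-3.139, -0.001, 1.814]
force: [0.1, 0.3, -0.2]
width: 38.4
gripper_force: 0.0
```

Run:
```python
from h import *
im,P,T,f,c=grab('wrist'); blobs(P,im,T); go(454.4,-33,28,np.radians(103.7)); print(ctrl.read_state()['eef_pos'])
```

```text
blob [ 73   0  35  28 644] [257.   17.8] 35.7 25.6 long axis deg 13.7
blob [ 24  50  47  40 728] [215.2 -48.8] 48.9 28.3 long axis deg 158.5
blob [247  79  17  54 914] [454.1 -33. ] 59.5 19.3 long axis deg 104.0
blob [396 151  16  22 173] [646.8 -52.1] 26.6 14.4 long axis deg 101.8
blob [196 161  49  17 772] [ 430.1 -116.4] 60.0 20.3 long axis deg 15.2
blob [223 209  83  25 223] [ 498. -169.] 110.9 3.8 long axis deg 29.4
go (454.4, -33, 28) -> [ 7.64 -0.35 20.63] spin 0.4 q7 1.04 clk 24.7
[ 476.96147765 -106.49937694  234.13550269]
```

>>> {"api": "play_rows", "payload": {"targets": [[0.55,4,-0.3,5,0.2],[0.55,7.6,-0.35,10,0.2],[0.55,7.6,-0.35,14,0.2],[0.55,7.6,-0.35,17.5,0.2],[0.55,7.6,-0.35,20,0.2],[0.55,7.6,-0.35,20.6,0.2],[0.55,7.6,-0.35,20.6,0.2],[0.55,7.6,-0.35,20.6,0.2]]}}

```text
clock: 25.5
eef_pos: [454.8, -33.1, 28.8]
tool_rot: [-3.14, -0.001, 1.815]
force: [0.0, 0.2, -0.4]
width: 38.4
gripper_force: 0.0
```

>>> {"api": "play_rows", "payload": {"targets": [[1,0,0,0,0],[1,0,0,0,0],[1,0,0,0,0],[1,0,0,0,0],[1,0,0,-5,0],[1,0,0,-10,0],[1,0,0,-15,0],[1,0,0,-20,0],[1,0,0,-24,0]]}}

```text
clock: 26.4
eef_pos: [454.9, -34.8, 271.6]
tool_rot: [3.141, 0.0, 1.813]
force: [1.7, -0.1, -1.5]
width: 17.4
gripper_force: 59.3
```

Run:
```python
from h import *
go(443,287,235,np.radians(81.1))
```

```text
go (443, 287, 235) -> [31.53  6.55  3.66] spin 22.8 q7 0.84 clk 26.4
```

>>> {"api": "play_rows", "payload": {"targets": [[1,31.5,6.5,0,22.8],[1,31.5,6.5,0,22.8],[1,31.5,6.5,0,22.8],[1,31.5,6.5,0,22.8],[1,31.5,6.5,0,22.8],[1,31.5,6.5,2,22.8],[1,31.5,6.5,3.7,22.8],[1,31.5,6.5,3.7,22.8],[1,31.5,6.5,3.7,22.8],[1,31.5,6.5,3.7,22.8]]}}

```text
clock: 27.4
eef_pos: [443.0, 285.3, 232.7]
tool_rot: [-3.141, 0.0, 1.413]
force: [0.0, -0.6, 0.1]
width: 17.8
gripper_force: 59.3
```

Run:
```python
from h import *
im=held(); go(458.3,377.9,160,np.radians(81.1)); print(ctrl.read_state()['eef_pos'])
```

```text
base 2202 ((457.1372985839844, 377.4486083984375), (101.75720977783203, 71.45564270019531), 80.96055603027344)
flare 2108 ((457.343994140625, 378.4013366699219), (86.66912078857422, 47.29286575317383), 81.03919982910156)
held: slopes [0.01  0.001] top z 20.0 x range [-28.6  31.2] y by x: [-10.1   9.5] [-9.9  9.3] yaw 80.94
go (458.3, 377.9, 160) -> [9.39 0.03 7.29] spin -0.2 q7 -0.01 clk 27.45
[443.215353   285.22438278 232.8286273 ]
```

>>> {"api": "play_rows", "payload": {"targets": [[1,4.5,0,2.5,0],[1,9.3,0,5,0],[1,9.3,0,7.2,0],[1,9.3,0,7.2,0],[1,9.3,0,7.2,0],[1,9.3,0,7.2,0]]}}

```text
clock: 28.05
eef_pos: [458.3, 376.8, 161.9]
tool_rot: [3.141, -0.001, 1.412]
force: [-0.1, 0.7, -0.9]
width: 17.8
gripper_force: 59.3
```

>>> {"api": "play_rows", "payload": {"targets": [[1,0,0,1,0],[1,0,0,2,0],[1,0,0,2.8,0],[1,0,0,3.5,0],[1,0,0,3.9,0],[1,0,0,3.9,0]]}}

```text
clock: 28.65
eef_pos: [456.6, 377.6, 120.1]
tool_rot: [-3.139, 0.002, 1.414]
force: [-0.3, -1.6, -0.5]
width: 17.7
gripper_force: 59.4
```

>>> {"api": "play_rows", "payload": {"targets": [[1,0,0,0.5,0],[1,0,0,1.0,0],[1,0,0,1.5,0],[1,0,0,2.0,0],[1,0,0,2.4,0],[1,0,0,2.7,0],[1,0,0,2.7,0]]}}

```text
clock: 29.35
eef_pos: [456.9, 378.8, 93.4]
tool_rot: [-3.14, 0.0, 1.415]
force: [1.7, -0.0, 2.3]
width: 17.7
gripper_force: 59.7
```

>>> {"api": "play_rows", "payload": {"targets": [[0.55,0,0,0,0],[0.55,0,0,0,0],[0.55,0,0,0,0],[0.55,0,0,-2,0],[0.55,0,0,-5,0],[0.55,0,0,-9,0],[0.55,-4,0,-13,0],[0.55,-9,0,-14,0],[0.55,-9,0,-14,0]]}}

```text
clock: 30.25
eef_pos: [443.1, 284.1, 236.4]
tool_rot: [-3.141, -0.0, 1.407]
force: [0.2, -0.0, 0.1]
width: 38.1
gripper_force: 0.0
```

Run:
```python
from h import *
mag('w8.png'); go(455,20,260,np.radians(50)); print(ctrl.read_state()['qpos'].round(2))
```

```text
stack top 749 slopes [-0.003  0.002] z 81.5 rgb [247. 247. 245.]
fx [-10.9   8.7] fy [-23.2  23.7]
go (455, 20, 260) -> [-26.05   5.48  -2.47] spin 30.7 q7 -0.02 clk 30.3
[-1.26  0.71  1.06  1.9  -0.75  0.99 -0.02]
```

View pics/w8.png

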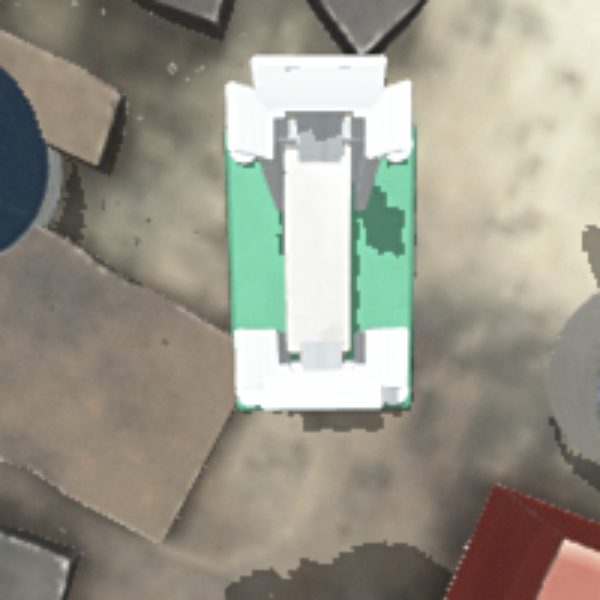

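Run:
```python
from h import *
go(470,-145,240)
```

```text
go (470, -145, 240) -> [-42.09   9.62  -0.49] spin 0 q7 -0.02 clk 30.3
```

>>> {"api": "play_rows", "payload": {"targets": [[0.55,-42,9.6,-0.5,20],[0.55,-42,9.6,-0.5,20],[0.55,-42,9.6,-0.5,20],[0.55,-42,9.6,-0.5,20],[0.55,-42,9.6,-0.5,20],[0.55,-42,9.6,-0.5,20],[0.55,-42,9.6,-0.5,20],[0.55,-42,9.6,-0.5,20],[0.55,-42,9.6,-0.5,20],[0.55,-42,9.6,-0.5,20]]}}

```text
clock: 31.3
eef_pos: [473.1, -144.8, 239.2]
tool_rot: [3.14, 0.003, 1.06]
force: [0.1, 0.4, 0.5]
width: 38.3
gripper_force: 0.0
```

Run:
```python
from h import *
im,P,T,f,c=grab('wrist'); blobs(P,im,T); go(430.1,-116.4,120,np.radians(15.4)); s=ctrl.read_state();print(s['eef_pos'],s['qpos'].round(2))
```

```text
blob [346  13  21  23 219] [647.6 -53.6] 23.5 15.5 long axis deg 103.7
blob [   0   35   55  119 1472] [276.3  66.9] 133.3 35.7 long axis deg 65.8
blob [240 140  69 111 168] [ 471.3 -185.1] 171.3 1.8 long axis deg 30.7
blob [196 145  43  44 751] [ 430.1 -116.4] 60.2 20.0 long axis deg 15.5
blob [ 30 191  40  21 463] [214.3 -48.6] 49.3 27.4 long axis deg 160.1
blob [  0 253  14  27 220] [ 97.6 -91.5] 37.2 16.0 long axis deg 53.9
go (430.1, -116.4, 120) -> [ 0.14 -4.96 11.86] spin 45.5 q7 0.49 clk 31.35
[ 472.95842279 -141.69785872  238.57510936] [-0.42  0.65  1.05  1.98 -0.71  0.94  0.49]
```

>>> {"api": "play_rows", "payload": {"targets": [[0.55,0.1,-5,2,45.5],[0.55,0.1,-5,4,45.5],[0.55,0.1,-5,6,45.5],[0.55,0.1,-5,8,45.5],[0.55,0.1,-5,11.8,45.5],[0.55,0.1,-5,11.8,45.5],[0.55,0.1,-5,11.8,45.5],[0.55,0.1,-5,11.8,45.5]]}}

```text
clock: 32.15
eef_pos: [429.8, -114.0, 120.8]
tool_rot: [-3.141, 0.001, 0.275]
force: [-0.2, -0.0, 0.4]
width: 38.5
gripper_force: 0.0
```

Run:
```python
from h import *
go(430.1,-116.4,28,np.radians(15.4)); s=ctrl.read_state();print(s['eef_pos'],s['qpos'].round(2))
```

```text
go (430.1, -116.4, 28) -> [-0.03  0.25  9.28] spin 0.3 q7 0.05 clk 32.15
[ 429.84107463 -113.95683483  120.81279516] [-0.4   0.82  0.96  2.21 -1.1   0.74  0.05]
```

>>> {"api": "play_rows", "payload": {"targets": [[0.55,0,0.2,2,0.3],[0.55,0,0.2,4,0.3],[0.55,0,0.2,6,0.3],[0.55,0,0.2,6,0.3],[0.55,0,0.2,6,0.3]]}}

```text
clock: 32.65
eef_pos: [430.0, -117.4, 61.6]
tool_rot: [-3.141, 0.001, 0.266]
force: [0.7, 0.4, 0.3]
width: 38.4
gripper_force: 0.0
```

Run:
```python
from h import *
go(430.1,-116.4,28,np.radians(15.4)); s=ctrl.read_state();print(s['eef_pos'],s['qpos'].round(3),s['tool_rot'])
```

```text
go (430.1, -116.4, 28) -> [ 0.03 -0.1   3.36] spin -0.2 q7 0.0 clk 32.65
[ 430.04179878 -117.41414369   61.59723298] [-0.147  0.789  0.533  2.228 -1.098  0.417  0.003] [-3.14146759e+00  5.99706218e-04  2.66090791e-01]
```

>>> {"api": "play_rows", "payload": {"targets": [[0.55,0,-0.1,1.5,-0.2],[0.55,0,-0.1,2.7,-0.2],[0.55,0,-0.1,3.3,-0.2],[0.55,0,-0.1,3.3,-0.2]]}}

```text
clock: 33.05
eef_pos: [429.5, -116.9, 28.2]
tool_rot: [3.141, 0.002, 0.27]
force: [-0.9, 0.7, 0.0]
width: 38.2
gripper_force: 0.0
```

>>> {"api": "play_rows", "payload": {"targets": [[1,0,0,0,0],[1,0,0,0,0],[1,0,0,0,0],[1,0,0,0,0],[1,0,0,-4,0],[1,0,0,-8,0],[1,0,0,-12,0],[1,0,0,-17,0],[1,0,0,-21,0]]}}

```text
clock: 33.95
eef_pos: [429.3, -116.1, 240.6]
tool_rot: [3.141, 0.001, 0.27]
force: [1.5, 0.6, -2.0]
width: 17.7
gripper_force: 59.4
```

Run:
```python
from h import *
go(445,90,260,np.radians(50)); s=ctrl.read_state();print(s['eef_pos'],s['qpos'].round(2))
```

```text
go (445, 90, 260) -> [  7.   -19.44  -1.96] spin -34.6 q7 -0.46 clk 33.95
[ 429.27799762 -116.05802925  240.5676301 ] [-0.43  0.51  0.92  2.1  -0.57  0.81 -0.46]
```

>>> {"api": "play_rows", "payload": {"targets": [[1,7,-19.4,-2,-34.6],[1,7,-19.4,-2,-34.6],[1,7,-19.4,-2,-34.6],[1,7,-19.4,-2,-34.6],[1,7,-19.4,-2,-34.6],[1,7,-19.4,-2,-34.6],[1,7,-19.4,-2,-34.6]]}}

```text
clock: 34.65
eef_pos: [445.0, 88.4, 258.0]
tool_rot: [-3.141, 0.002, 0.872]
force: [0.3, -0.8, -1.9]
width: 17.5
gripper_force: 59.4
```

Run:
```python
from h import *
go(443,287,235,np.radians(81.1))
```

```text
go (443, 287, 235) -> [ 15.08 -12.93   2.28] spin -31.1 q7 -0.46 clk 34.65
```

>>> {"api": "play_rows", "payload": {"targets": [[1,15.1,-12.9,0,-31],[1,15.1,-12.9,0,-31],[1,15.1,-12.9,0,-31],[1,15.1,-12.9,2.3,-31],[1,15.1,-12.9,2.3,-31],[1,15.1,-12.9,2.3,-31],[1,15.1,-12.9,2.3,-31]]}}

```text
clock: 35.35
eef_pos: [444.3, 285.1, 235.0]
tool_rot: [-3.141, 0.002, 1.41]
force: [-1.1, -0.1, -1.2]
width: 17.3
gripper_force: 59.4
```

Run:
```python
from h import *
im=held(); go(458.3,377.9,160,np.radians(81.1)); print(ctrl.read_state()['eef_pos'])
```

```text
base 2179 ((457.1642150878906, 377.63092041015625), (100.87328338623047, 71.27717590332031), 81.0600357055664)
flare 2113 ((457.44818115234375, 378.5128479003906), (87.75447845458984, 47.271392822265625), 80.66053009033203)
held: slopes [0.01  0.002] top z 19.0 x range [-28.5  31.1] y by x: [-10.    9.4] [-10.4   9.3] yaw 80.78
go (458.3, 377.9, 160) -> [ 9.38 -0.1   7.51] spin -0.3 q7 -0.36 clk 35.4
[444.34076424 285.21710426 235.26665943]
```

>>> {"api": "play_rows", "payload": {"targets": [[1,4.5,-0.1,2.5,-0.2],[1,9.3,-0.1,5,-0.2],[1,9.3,-0.1,7.4,-0.2],[1,9.3,-0.1,7.4,-0.2],[1,9.3,-0.1,7.4,-0.2],[1,9.3,-0.1,7.4,-0.2]]}}

```text
clock: 36.0
eef_pos: [458.4, 378.2, 162.7]
tool_rot: [3.141, -0.0, 1.415]
force: [-0.2, 0.2, -1.0]
width: 18.1
gripper_force: 59.4
```

>>> {"api": "play_rows", "payload": {"targets": [[1,0,0,1,0],[1,0,0,2,0],[1,0,0,2.8,0],[1,0,0,3.5,0],[1,0,0,3.9,0],[1,0,0,3.9,0]]}}

```text
clock: 36.6
eef_pos: [456.4, 379.2, 121.0]
tool_rot: [-3.139, 0.002, 1.418]
force: [-0.8, -1.5, -1.2]
width: 17.5
gripper_force: 59.5
```

>>> {"api": "play_rows", "payload": {"targets": [[1,0,0,0.5,0],[1,0,0,1.0,0],[1,0,0,1.5,0],[1,0,0,2.0,0],[1,0,0,2.4,0],[1,0,0,2.8,0],[1,0,0,2.8,0]]}}

```text
clock: 37.3
eef_pos: [456.8, 379.6, 93.1]
tool_rot: [-3.14, 0.001, 1.418]
force: [0.8, -5.1, 0.2]
width: 17.8
gripper_force: 59.6
```

>>> {"api": "play_rows", "payload": {"targets": [[0.55,0,0,0,0],[0.55,0,0,0,0],[0.55,0,0,0,0],[0.55,0,0,-2,0],[0.55,0,0,-5,0],[0.55,0,0,-9,0],[0.55,-4,0,-13,0],[0.55,-9,0,-14,0],[0.55,-9,0,-14,0]]}}

```text
clock: 38.2
eef_pos: [443.6, 286.2, 236.5]
tool_rot: [3.141, -0.0, 1.412]
force: [0.0, 0.6, -0.5]
width: 38.9
gripper_force: 0.0
```

Run:
```python
from h import *
mag(); im,P,T,f,c=grab('top'); save('t9.png',im,1.5); im,P,T,f,c=grab('side'); save('s9.png',im[120:360,180:420],2.5); go(500,0,280,np.radians(90)); print(ctrl.read_state()['qpos'].round(2))
```

```text
stack top 720 slopes [ 0.003 -0.001] z 81.5 rgb [244. 245. 242.]
fx [-11.    8.5] fy [-23.7  23.6]
go (500, 0, 280) -> [-28.    10.05  -4.64] spin -8.7 q7 -0.36 clk 38.35
[-1.03  0.55  0.61  1.89 -0.42  0.83 -0.36]
```

View pics/s9.png

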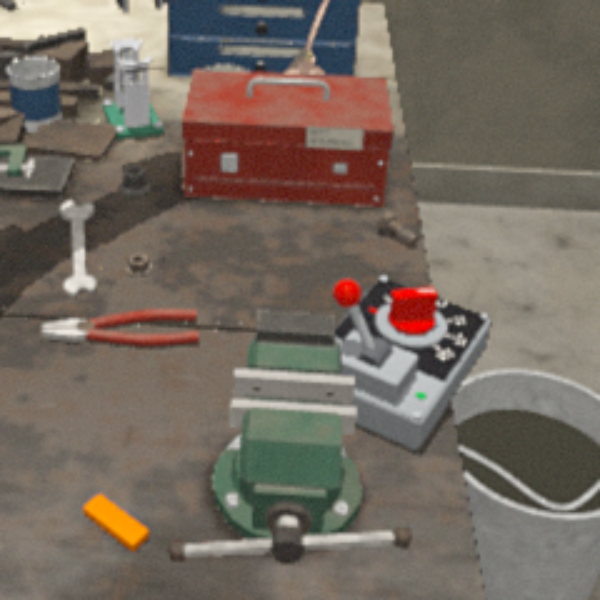

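View pics/t9.png

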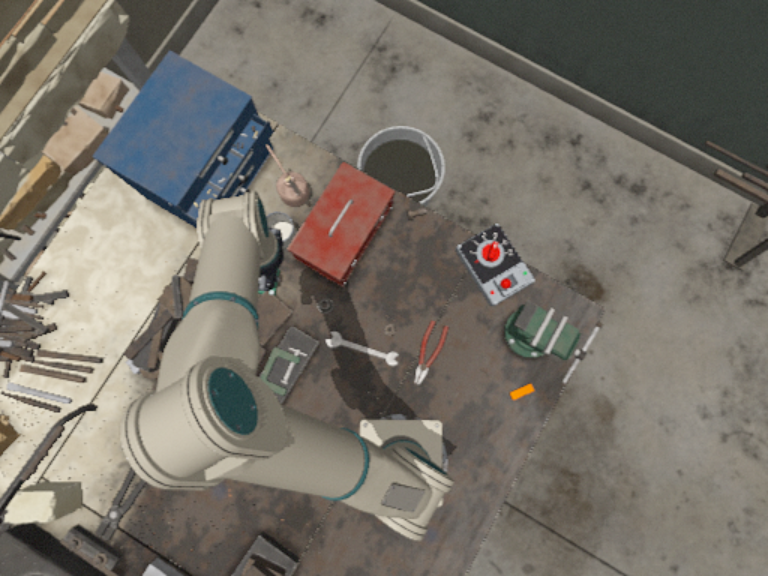

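Bench is clear of grey blanks; only the orange bar (522,391) remains. Four are stacked with the top at 81.5 mm. Now I check the dial and switch the lever on.

Run:
```python
from h import *
go(530,-250,295,np.radians(121.2))
```

```text
go (530, -250, 295) -> [-52.25  16.81  -6.19] spin -39.9 q7 -0.36 clk 38.35
```

>>> {"api": "play_rows", "payload": {"targets": [[1,-52.2,16.8,-6.2,-39.9],[1,-52.2,16.8,-6.2,-39.9],[1,-52.2,16.8,-6.2,-39.9],[1,-52.2,16.8,-6.2,-39.9],[1,-52.2,16.8,-6.2,-39.9],[1,-52.2,16.8,-6.2,-39.9],[1,-52.2,16.8,-6.2,-39.9],[1,-52.2,16.8,-6.2,-39.9],[1,-52.2,16.8,-6.2,-39.9],[1,-52.2,16.8,-6.2,-39.9]]}}

```text
clock: 39.35
eef_pos: [523.7, -199.6, 289.3]
tool_rot: [-3.141, -0.002, 2.118]
force: [1.8, 0.9, -0.9]
width: 0.1
gripper_force: 0.0
```

>>> {"api": "play_rows", "payload": {"targets": [[1,-8,1,0,0],[1,-8,1,0,0],[1,-8,1,0,0],[1,-8,1,0,0]]}}

```text
clock: 39.75
eef_pos: [572.8, -261.4, 288.2]
tool_rot: [-3.14, -0.003, 2.116]
force: [-0.8, 0.7, -0.0]
width: 0.3
gripper_force: 0.0
```

Run:
```python
from h import *
im,P,T,f,c=grab('wrist'); Z=P[...,2]; save('w10.png',im[40:240,130:330],3)
red=(im[...,0]>120)&(im[...,1]<80)&(Z>105)
q=P[red]; print('ball',red.sum(),np.nanmean(q,0),np.nanmin(q,0),np.nanmax(q,0))
m=(Z>77)&(Z<92)&(np.hypot(P[...,0]-527,P[...,1]+227)<35)
print('bar',m.sum(),np.nanmean(P[m],0),cv2.minAreaRect(P[m][:,:2].astype(np.float32)))
w=m&(im.min(-1)>150); d=np.nanmean(P[w],0)-np.nanmean(P[m],0); a=np.degrees(np.arctan2(d[1],d[0])); print('pointer deg',a,'dial rad',np.radians(121.25-a))
s=ctrl.read_state(); print(s['eef_pos'],s['qpos'].round(2)); go(413,-209.6,230,np.radians(121.2)); go(413,-209.6,136,np.radians(121.2))
```

```text
ball 625 [ 436.22161996 -243.45101551  131.9544365 ] [ 422.84509034 -256.76488576  120.76763864] [ 446.5067158  -232.04693476  137.80419779]
bar 504 [ 526.7453414  -227.01879144   83.41083688] ((526.73486328125, -227.35012817382812), (14.102299690246582, 45.19944763183594), 73.31794738769531)
pointer deg -18.733996973382595 dial rad 2.4431816472873034
[ 572.41130723 -260.57525898  288.52748216] [ 0.13  0.6   0.43  1.55 -0.28  1.06  1.18]
go (413, -209.6, 230) -> [ 12.62 -10.96   5.92] spin 0.1 q7 1.18 clk 39.8
go (413, -209.6, 136) -> [ 12.58 -10.95  15.32] spin 0.1 q7 1.18 clk 39.8
```

View pics/w10.png

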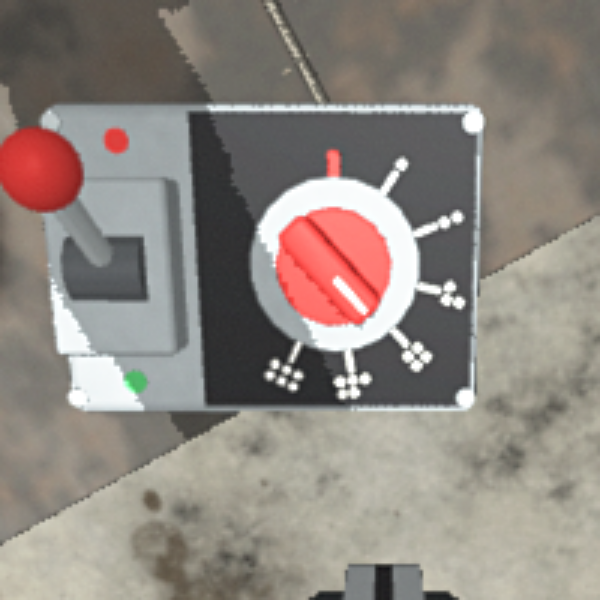

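The pointer is on tick 4 (350,295 → 410,345; 2.41 rad) and the lever is still off. Pushing it on now.

>>> {"api": "play_rows", "payload": {"targets": [[1,6,-6,3,0],[1,12.6,-10.9,5.9,0],[1,12.6,-10.9,5.9,0],[1,12.6,-10.9,5.9,0],[1,12.6,-10.9,5.9,0],[1,12.6,-10.9,10,0],[1,12.6,-10.9,15.2,0],[1,12.6,-10.9,15.2,0],[1,12.6,-10.9,15.2,0]]}}

```text
clock: 40.7
eef_pos: [413.4, -210.6, 138.1]
tool_rot: [-3.14, -0.002, 2.116]
force: [1.0, 0.4, -0.3]
width: 0.3
gripper_force: 0.0
```

Run:
```python
from h import *
go(456,-281,136,np.radians(121.2)); s=ctrl.read_state(); print(s['eef_pos'],s['qpos'].round(2))
```

```text
go (456, -281, 136) -> [-8.23 -0.01  0.2 ] spin 0.0 q7 1.36 clk 40.7
[ 413.42674131 -210.60553206  138.14720975] [ 0.19  0.59  0.32  2.14 -0.39  0.47  1.36]
```

>>> {"api": "play_rows", "payload": {"targets": [[1,-1.2,0,0,0],[1,-2.4,0,0,0],[1,-3.6,0,0,0],[1,-4.8,0,0,0],[1,-6,0,0,0],[1,-7,0,0,0],[1,-7.8,0,0,0],[1,-8.3,0,0,0],[1,-8.3,0,0,0],[1,-8.3,0,0,0]]}}

```text
clock: 41.7
eef_pos: [455.8, -282.1, 137.8]
tool_rot: [-3.14, -0.001, 2.115]
force: [-1.3, 1.1, -0.7]
width: 0.1
gripper_force: 0.7
```

>>> {"api": "play_rows", "payload": {"targets": [[1,2,0,0,0],[1,2,0,0,0],[1,2,0,-5,0],[1,2,0,-10,0],[1,2,0,-15,0],[1,-3,10,-15,0],[1,-8,10,-15,0],[1,-13,10,-15,0],[1,-13,10,-15,0],[1,-13,10,-15,0]]}}

```text
clock: 42.7
eef_pos: [612.1, -346.1, 286.5]
tool_rot: [-3.139, 0.005, 2.114]
force: [0.4, -0.0, -0.8]
width: 0.2
gripper_force: 0.0
```

Run:
```python
from h import *
im,P,T,f,c=grab('wrist'); Z=P[...,2]
red=(im[...,0]>120)&(im[...,1]<80)&(Z>105)
q=P[red]; print('ball',red.sum(),np.nanmin(q,0),np.nanmax(q,0)); b=(np.nanmin(q,0)+np.nanmax(q,0))/2-[450.7,-272,0]
print('box x of ball',b[0]*.519-b[1]*.855)
m=(Z>77)&(Z<92)&(np.hypot(P[...,0]-527,P[...,1]+227)<35); print('bar',cv2.minAreaRect(P[m][:,:2].astype(np.float32)))
im,P,T,f,c=grab('top'); Z=P[...,2]
for n,p in(('mug',(590,329)),('bolt',(645,-45)),('bush',(392,195))):
    m=(np.hypot(P[...,0]-p[0],P[...,1]-p[1])<60)&(Z>8)&(Z<90); print(n,np.nanmean(P[m],0).round(),m.sum())
```

```text
ball 692 [ 457.06265168 -314.89946455  122.04840357] [ 481.34577194 -289.47972712  137.65368347]
box x of ball 35.41579036804384
bar ((527.3046264648438, -227.60911560058594), (14.25631046295166, 45.07157897949219), 73.33671569824219)
mug [584. 329.  48.] 284
bolt [641. -33.  18.] 56
bush [390. 200.  21.] 60
```

Lever on, dial at 2.41 rad, four blanks held, bystanders untouched.

```bash
python3 -c "
from h import *
print(ctrl.finish_job())"
```

```text
the job is handed in; nothing more can be done
None
```

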